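Balance-load a wire carrier and carry it by its swing handle to the tray

ROBOT

A 6-joint arm with a two-finger parallel gripper is mounted at the origin on a cart in front of the work surface, level with it; the furniture and walls round the work are solid. World frame = base frame: x ahead of the robot, y to its left, z up, the work surface at z = 0. Lengths are in mm, angles in degrees, forces in N, time in s.
With the tool pointing down it reaches from about 350 to 850 mm from the base axis. Payload 8.1 kg.
Tool frame: the origin (TCP) lies at the very end of the fingers, on their centre line; the grasp point (between the pads) lies 19 mm behind it; z points along the fingers, y is the line along which they close (so a half turn about z gives the same grasp; the last joint's range is limited). The gripper opens to 85 mm and grips with 20 to 120 N. Pads are 22 mm wide; open, the fingers measure 114 mm over their backs; the gripper's body (76 mm by 85 mm) begins 54 mm behind the grasp point. The pads swing forward as they close: fully open they stand 13 mm farther back than shut.
Start: joints at [-4.893, 7.471, 85.268, -0, 87.261, -4.893], TCP at [600.004, 0.022, 231.292] pointing down, gripper open.
Joint ranges: [-169.43, 169.43], [-51.17, 129.36], [1.28, 143.12], [-76.62, 256.62], [0, 156.53], [-152.29, 152.29]. Speed limits (degrees/s): [136.94, 136.94, 159.86, 180, 180, 180].

INTERFACE

Orientations are given as a 3x3 rotation matrix whose columns are the frame's x, y, z axes.
In Python, from plant import robot gives the robot as it stands.
- The arm moves only by the tool send_rows, never from a script. Its argument "commands" is a list of rows, each an object of numbers: "dx", "dy", "dz": the shift along the tool's x, y, z in cm; "rx", "ry", "rz": the turn, a rotation vector about the tool's x, y, z in degrees; "fingers": the closure, from 0 (fully open) to 1 (shut). A call has 1 to 8 rows; each row is the pose to reach, as a shift and turn from the pose commanded when the call began, along the tool's axes at that moment; what a row does not reach only later rows make up. A row lasts 1/12 s, in which the tool goes at most 41.7 mm and 7.16 degrees, less where a joint would pass 70% of its speed; a pose out of reach is approached as far as the arm can. A call with a gripper value outside its range is refused whole. The fingers move at their own pace and stop on an object; "grip_force" is the grip in N (left out, the last holds). Time passes only in rows, so rows that repeat a pose let the fingers close. It gives the time, the measured TCP pose, the force, the opening and the grip force at its end, in the units of the state.
- robot.get_obs(): the state, without advancing time (a new reading comes with each control period).
- robot.camera(name): name is "scene" or "side" or "wrist"; returns a dict with "image" (480x640x3 uint8, blue, green, red), "mtx" (3x3 intrinsics, pixels), "k1" (the pictures are not rectified: a ray, as slopes to the right and down, at radius r is drawn at 1 + k1 r^2 times it, then the intrinsics apply), "R" (3x3) and "t" (3): a world point X has camera coordinates R X + t; the wrist camera has in their place "T_tool_cam" (4x4, takes a point from camera to tool coordinates, whose origin is the TCP and whose axes are the flange's). Camera axes: x right, y down, z forward; pixel columns grow to the right and rows downward; lengths in mm; the calibration is good to about 2 mm. A picture is of the moment at which its call begins: read the wrist's pose just before it. There is no depth.
- robot.close_job(): hands the job in; it is judged then, once.
The state is a dict: "time_s": time; "joints": joint angles; "qvel": joint speeds; "joint_efforts": joint torques, N m; "tool_pos": TCP position; "tcp_rot": TCP orientation; "wrist_force": force on the tool from outside, world axes, zero at the start; "wrist_torque": the same for the moment, N m; "finger_gap": opening from 0.0 (shut) to 1.0 (fully open); "gripper_force": force on a finger pad.
Only numpy, scipy, OpenCV 4.12 (cv2) and the standard library are available. Lean on these libraries where they do the work, as an engineer would, in place of code of your own. Each camera call takes 0.05 s, during which the arm holds its last target. There are 200 camera calls.

TASK

Finish packing the wire carrier: stand the jar and the two spice jars that are loose on the worktop in its free compartments, choosing the compartments so that, together with the two things already in it, the carrier will hang level from its swing handle, and without shoving the light carrier about while you load it. Then swing the handle up, lift the carrier clear by the handle and, keeping it level and everything in it upright, set it down gently so that it stands flat inside the rim of the wooden tray. Leave the mug and the two tins where they are.

Things in the scene. Friction and masses are not known exactly. Their poses are not given: they have to be found in the camera images.
- carrier: Light wire carrier, 0.14 kg plus a 0.03 kg swing handle, loose on the worktop: 240 (along its x) x 162 (along its y) mm, walls 50 mm high and 4 mm thick, inner floor 5 mm above its underside. Straps outside the middle of the long walls carry the handle's hinges. Origin: centre of the underside; z up.
- carrier_in (a point): Centre of the carrier's inner floor, axes as the carrier's. Wire dividers 3 mm thick, tops 34 mm above the carrier's underside, make six compartments, three columns by two rows: centres at x = -78, 0, +78 mm and y = -39, +39 mm from here, each at least 74 x 74 mm clear.
- hinge (a point): Middle of the handle's hinge line, which is parallel to the carrier's y, over the middle column, 80 mm above the underside. Lifted, the carrier swings freely about it: the middle column is neutral, and what stands in the two end columns must balance. One 0.11 kg thing too much in an end column tilts the packed carrier by about 0.3 rad, more as it swings.
- handle (a joint): Angle of the swing handle in the carrier: 0 upright, positive swung over towards the carrier's +x end, stops at -1.4 and +1.4 rad. It starts resting on the + stop, its bar then 33 mm beyond the +x end wall and 106 mm above the carrier's underside. It turns easily, stays put only near upright and otherwise falls over to a stop.
- handle_grip (a point): Middle of the handle's round wooden grip (14 mm thick, 96 mm long, parallel to the carrier's y, turning easily on the handle's wire, so that the handle can swing while the grip is held), 155 mm from the hinge line; 235 mm above the carrier's underside when upright.
- tray: Shallow wooden serving tray fixed to the worktop, 290 (its x) x 212 (its y) mm outside, rim 18 mm high and 8 mm thick, so 274 x 196 mm inside; inner floor 6 mm above its underside. Origin: centre of the underside.
- jar_in: Glass jar with a lid, upright, 65 mm across, 100 mm tall, 0.22 kg, already in a compartment of the carrier. Origin: centre of the underside.
- spice_in: Slim spice jar with a dark cap, upright, 41 mm across, 104 mm tall, 0.11 kg, already in a compartment of the carrier. Origin: centre of the underside.
- jar_out: Second glass jar like the first, upright on the worktop, 65 mm across, 100 mm tall, 0.22 kg; to be packed. Origin: centre of the underside.
- spice_out: Spice jar with a yellow cap, upright on the worktop, 44 mm across, 100 mm tall, 0.11 kg; to be packed. Origin: centre of the underside.
- tall_spice: Slightly taller spice jar with a pale cap, upright on the worktop, 46 mm across, 109 mm tall, 0.11 kg; to be packed. Origin: centre of the underside.
- mug: Mug, 81 mm across, 101 mm tall, standing among the goods; from its origin (centre of the underside's outline) the handle reaches 57 mm towards its -y and the cup 57 mm towards +y. Not to be moved.
- tall_tin: Round food tin 75 mm across, 58 mm tall, standing among the goods. Not to be moved. Origin: centre of the underside.
- flat_tin: Round food tin 86 mm across, 40 mm tall, standing among the goods. Not to be moved. Origin: centre of the underside.
Things that resemble listed ones, but are neither listed nor needed, are in the scene too. What is shaped like the tall_spice but blue is not meant. What is shaped like the jar_out but blue is not meant.

How it is judged:
By the outcome, as a careful person would: the job done as asked, in the order asked, and still so for the second after the job is handed in, with the robot touching nothing.
It also fails if it takes over 72 s, if anything falls off the work surface, if the arm or the gripper's body presses on something with over 40 N, if the wrist force passes 120 N, or if a joint passes its speed limit or range.

## Working session

There is one attempt and no reset: what is moved stays moved. The work goes in short steps, Python scripts to look and compute and a tool call to move; the robot and the scene stay as the last step left them, time stands still between calls to the robot, and variables do not carry over. Pictures are saved under pics/ and viewed, at most 10 in all, crops included, and the job is handed in when it is done.

Besides the shell and the picture viewer there is one more tool, called by a JSON object that holds its "method" and its "body". send_rows: Moves the arm, as the interface text tells. Its arguments: {"type":"object","properties":{"commands":{"type":"array"},"grip_force":{"type":"number"}},"required":["commands"]}

```bash
mkdir -p pics; ls; python3 - <<'E'
from plant import robot
import cv2,pickle
d={}
for n in("scene","side","wrist"):
    c=robot.camera(n);d[n]=c;cv2.imwrite(f"pics/{n}0.png",c["image"])
    print(n,{k:v for k,v in c.items() if k!="image"})
d["obs"]=robot.get_obs();pickle.dump(d,open("c0.pkl","wb"));print(d["obs"])
E
```

```text
pics
scene {'mtx': array([[534.42704457,   0.        , 328.20543955],
       [  0.        , 534.42704457, 241.85379907],
       [  0.        ,   0.        ,   1.        ]]), 'k1': -0.15322672132527038, 'R': array([[-0.87930565, -0.47625428,  0.00185625],
       [-0.31401553,  0.57682595, -0.75409951],
       [ 0.35807238, -0.66366685, -0.65675755]]), 't': array([ 473.58626012,  232.48871207, 1181.62729247])}
side {'mtx': array([[550.16686776,   0.        , 319.91842389],
       [  0.        , 550.16686776, 241.62544832],
       [  0.        ,   0.        ,   1.        ]]), 'k1': -0.08755310883053488, 'R': array([[ 0.84240854, -0.53845795,  0.0202705 ],
       [-0.31936245, -0.52922966, -0.78608116],
       [ 0.4339994 ,  0.65572785, -0.61779083]]), 't': array([-400.74478938,  324.2874114 , 1107.61419344])}
wrist {'mtx': array([[357.69811257,   0.        , 316.00693112],
       [  0.        , 357.69811257, 241.73020362],
       [  0.        ,   0.        ,   1.        ]]), 'k1': -0.04920778410494294, 'T_tool_cam': array([[ 2.43314096e-04, -9.52195636e-01, -3.05488806e-01,
         7.9
[... 397 characters left out ...]
-4.89290606e+00]), 'qvel': array([-0.00060775, -0.13521818, -0.35017272, -0.06444515, -0.03670983,
        0.00794388]), 'joint_efforts': array([ 1.01583330e-03, -5.70061326e+01, -5.01160097e+01, -1.39109225e-04,
        9.69119486e-03, -7.10949371e-05]), 'tool_pos': array([5.99570682e+02, 7.58422357e-02, 2.30458305e+02]), 'tcp_rot': array([[-3.61158415e-05,  9.99998943e-01, -1.45372361e-03],
       [ 9.99999994e-01,  3.62724990e-05,  1.07736716e-04],
       [ 1.07789332e-04, -1.45371971e-03, -9.99998938e-01]]), 'wrist_force': array([-0.80268254, -0.58612951,  0.54127686]), 'wrist_torque': array([-0.00733548,  0.03287774, -0.02234022]), 'gripper_force': 0.0, 'finger_gap': 1.0019204196246652}
```

View pics/scene0.png

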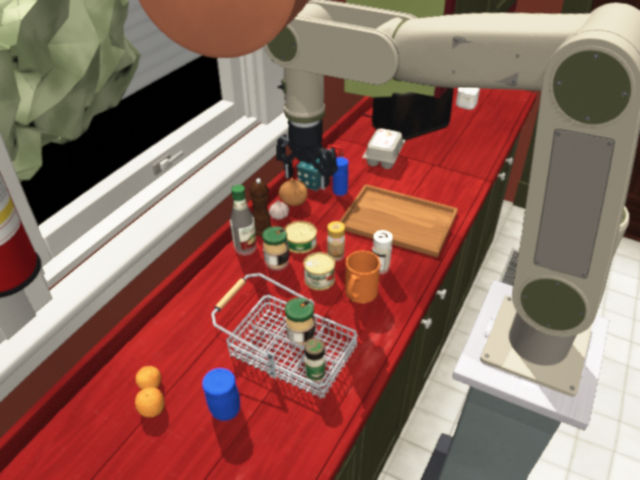

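View pics/side0.png

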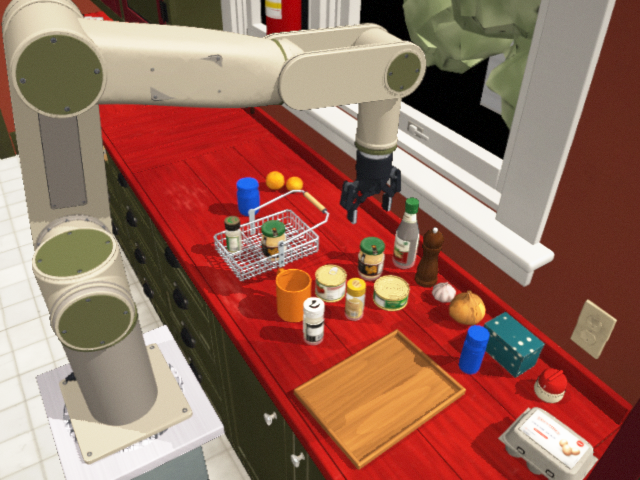

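The scene picture shows the jar (275,248), yellow-cap spice (336,240), pale-cap spice (382,250), carrier (295,345) with jar and dark-cap spice, tray (400,218). The side picture has the same things at (372,257), (355,300), (313,320), (267,245) and (380,397). I need finer pixels.

```bash
python3 - <<'E'
import pickle,cv2
d=pickle.load(open("c0.pkl","rb"))
for n,(x,y,w,h) in {"scene":(205,222,228,171),"side":(205,178,228,171)}.items():
    cv2.imwrite(f"pics/{n}crop.png",cv2.resize(d[n]["image"][y:y+h,x:x+w],(800,600),interpolation=cv2.INTER_CUBIC))
E
```

```text
(no output)
```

View pics/scenecrop.png

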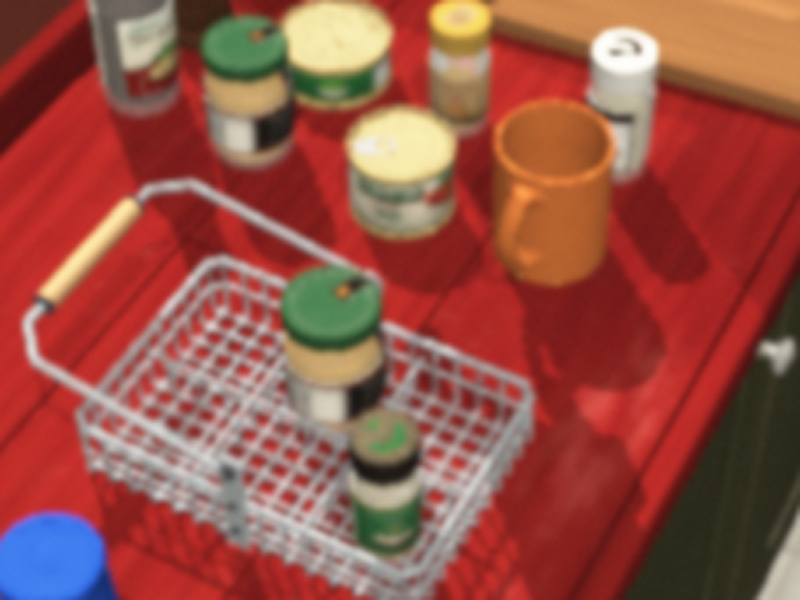

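View pics/sidecrop.png

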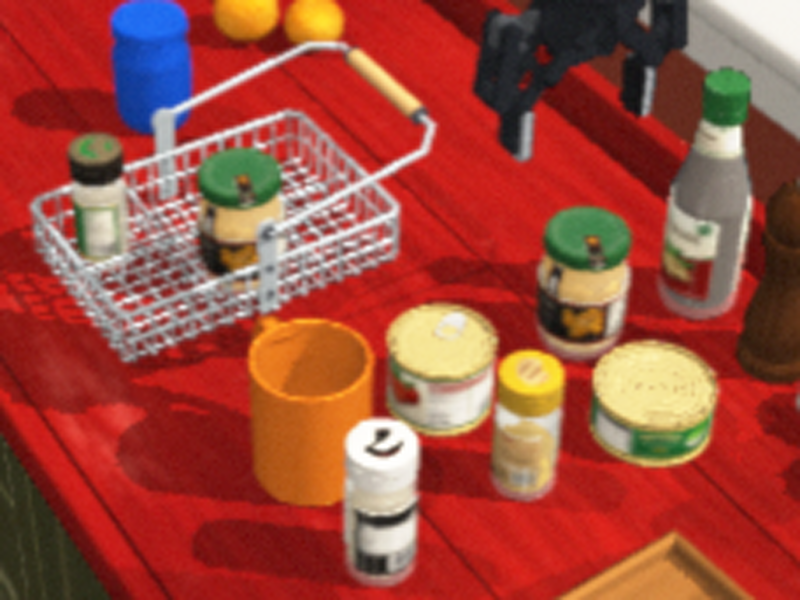

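The scene crop shows the jars, tins, mug and carrier corners clearly, e.g. jar_out lid at (245,45) and yellow cap at (460,17). The side crop has the matching tops at (587,237) and (532,375). Next I triangulate.

```bash
cat > h.py <<'E'
import numpy as np,pickle,cv2
from scipy.optimize import least_squares
def cam_pose(c,obs=None):
    if "R" in c: return c["R"],c["t"]
    T=np.eye(4);T[:3,:3]=obs["tcp_rot"];T[:3,3]=obs["tool_pos"]
    M=np.linalg.inv(T@c["T_tool_cam"]);return M[:3,:3],M[:3,3]
def proj(c,X,obs=None):
    R,t=cam_pose(c,obs);p=np.atleast_2d(X)@R.T+t;s=p[:,:2]/p[:,2:]
    s=s*(1+c["k1"]*(s**2).sum(1,keepdims=True));K=c["mtx"]
    return s*[K[0,0],K[1,1]]+K[:2,2]
def tri(obsv):  # list of (cam,obs,uv)
    f=lambda X:np.concatenate([(proj(c,X,o)[0]-uv) for c,o,uv in obsv])
    r=least_squares(f,[600,0,50]);return r.x,np.sqrt((r.fun**2).mean())
def onplane(c,uv,z,obs=None):
    return least_squares(lambda p:proj(c,[p[0],p[1],z],obs)[0]-uv,[600,0]).x
E
python3 - <<'E'
from h import *
d=pickle.load(open("c0.pkl","rb"));S,D=d["scene"],d["side"];k=228/800
a=lambda u,v:np.array([205+(u+.5)*k-.5,222+(v+.5)*k-.5]);b=lambda u,v:np.array([205+(u+.5)*k-.5,178+(v+.5)*k-.5])
P=dict(jar_out=((245,45),(587,237)),yellow=((460,17),(532,375)),white=((625,48),(383,447)),jar_in=((333,300),(240,175)),spice_in=((385,432),(96,150)),flat=((337,36),(655,383)),ttin=((400,142),(442,337)),mug=((556,140),(311,352)),c1=((220,262),(397,212)),c2=((82,415),(290,115)),c3=((408,580),(38,208)),c4=((530,390),(122,340)),g1=((135,205),(420,115)),g2=((45,300),(352,55)))
for n,(p,q) in P.items(): x,e=tri([(S,0,a(*p)),(D,0,b(*q))]);print(n,x.round(1),round(e,2))
for p,q in [((368,187),(465,392)),((457,207),(362,462)),((434,254),(296,392)),((342,220),(397,333))]:
    x,e=tri([(S,0,np.array(p)),(D,0,np.array(q))]);print("tray",x.round(1),round(e,2),onplane(S,p,18).round(1),onplane(D,q,18).round(1))
E
```

```text
jar_out [661.1  52.8  97.4] 0.07
yellow [542.2 -45.8  98.7] 0.04
white [419.6 -59.6 108.7] 0.1
jar_in [480.8 235.  104.6] 0.09
spice_in [401.7 310.6 109.8] 0.07
flat [649.1 -47.   39.2] 0.57
ttin [537.7  51.9  59.3] 0.21
mug [425.9  41.9 104.2] 0.62
c1 [592.6 198.5  48.2] 0.6
c2 [590.7 350.2  51.7] 0.57
c3 [365.5 351.4  42.6] 0.32
c4 [363.6 190.4  35.9] 1.39
g1 [631.8 227.9 107.2] 0.27
g2 [630.4 323.  109.6] 0.03
tray [ 600.1 -359.2   11.6] 1.26 [ 589.3 -346. ] [ 599.3 -361.5]
tray [ 323.3 -376.8   23.1] 1.02 [ 319.6 -381. ] [ 327.4 -374.6]
tray [ 310.5 -168.6    5.9] 0.53 [ 309.6 -156.1] [ 304.6 -176.5]
tray [ 580.7 -160.6   22.5] 0.39 [ 585.1 -166.6] [ 582.4 -158. ]
```

{"method": "send_rows", "body": {"commands": [{"dx":3,"dy":-2.5,"dz":-1.2},{"dx":6,"dy":-5,"dz":-2.5},{"dx":9,"dy":-7.5,"dz":-4},{"dx":12,"dy":-10,"dz":-5.5},{"dx":15,"dy":-12.5,"dz":-7},{"dx":18,"dy":-15.5,"dz":-8.5},{"dx":21,"dy":-18,"dz":-10},{"dx":23,"dy":-20,"dz":-10}]}}

```text
invalid input
```

{"method": "send_rows", "body": {"commands": [{},{}]}}

```text
invalid input
```

```bash
cat > shot.py <<'E'
import sys,pickle,cv2
from plant import robot
n=sys.argv[1];cams=sys.argv[2].split(",")
d={"obs":robot.get_obs()}
for c in cams: d[c]=robot.camera(c);cv2.imwrite(f"pics/{c}{n}.png",d[c]["image"])
pickle.dump(d,open(f"c{n}.pkl","wb"));o=d["obs"]
print(o["time_s"],o["tool_pos"].round(1),o["tcp_rot"].round(3).tolist(),abs(o["qvel"]).max().round(2),o["wrist_force"].round(1))
E
python3 shot.py 1 wrist,side,scene
```

```text
0.15 [5.996e+02 1.000e-01 2.305e+02] [[-0.0, 1.0, -0.001], [1.0, 0.0, 0.0], [0.0, -0.001, -1.0]] 0.35 [-0.8 -0.6  0.5]
```

{"method": "send_rows", "body": {"commands": [{"dy":3},{"dy":6},{"dy":9},{"dy":12},{"dy":14},{"dy":16},{"dy":16},{"dy":16}]}}

```text
invalid input
```

```bash
python3 shot.py 2 wrist; python3 -c "
import cv2
im=cv2.imread('pics/wrist1.png');cv2.imwrite('pics/w1v.png',cv2.resize(im,(800,600),interpolation=cv2.INTER_CUBIC))
im=cv2.imread('pics/wrist2.png');cv2.imwrite('pics/w2v.png',cv2.resize(im,(800,600),interpolation=cv2.INTER_CUBIC))"
```

```text
0.3 [599.8   0.  230.9] [[0.0, 1.0, -0.001], [1.0, -0.0, 0.0], [0.0, -0.001, -1.0]] 0.16 [-0.5  1.6 -0. ]
```

View pics/w1v.png

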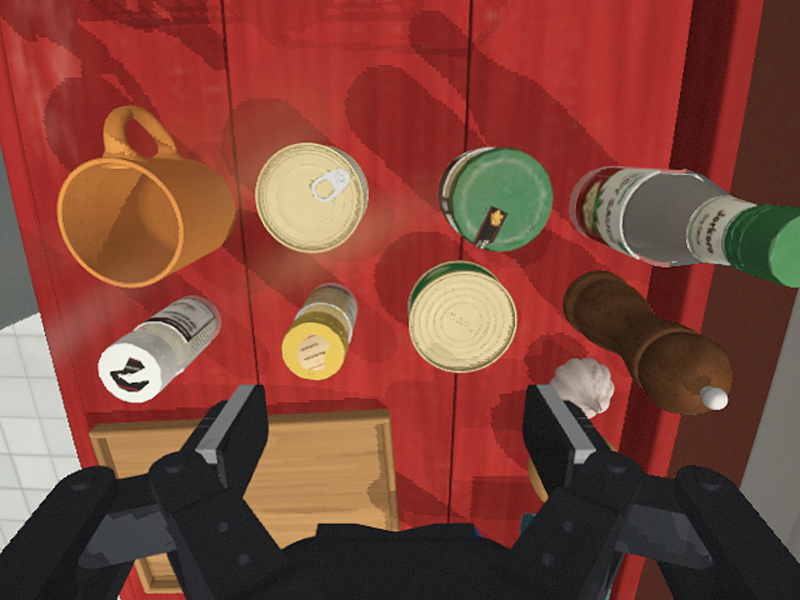

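View pics/w2v.png

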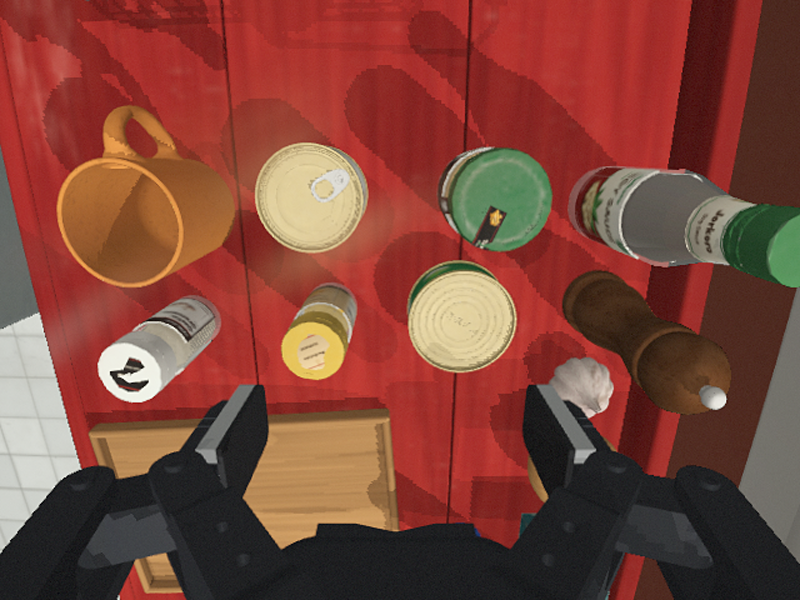

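The move calls were refused, probably because every row needs all its keys. Both wrist pictures were therefore taken from the start pose: lid (500,198), yellow cap (314,350), white cap (132,373), and the tray's near rim from (90,430) to (392,410).

{"method": "send_rows", "body": {"commands": [{"dx":3,"dy":-2.5,"dz":-1.2,"rx":0,"ry":0,"rz":0,"fingers":0},{"dx":6,"dy":-5,"dz":-2.5,"rx":0,"ry":0,"rz":0,"fingers":0},{"dx":9,"dy":-7.5,"dz":-4,"rx":0,"ry":0,"rz":0,"fingers":0},{"dx":12,"dy":-10,"dz":-5.5,"rx":0,"ry":0,"rz":0,"fingers":0},{"dx":15,"dy":-12.5,"dz":-7,"rx":0,"ry":0,"rz":0,"fingers":0},{"dx":18,"dy":-15.5,"dz":-8.5,"rx":0,"ry":0,"rz":0,"fingers":0},{"dx":21,"dy":-18,"dz":-10,"rx":0,"ry":0,"rz":0,"fingers":0},{"dx":23,"dy":-20,"dz":-10,"rx":0,"ry":0,"rz":0,"fingers":0}]}}

```text
time_s: 1.02
tool_pos: [399.1, 232.0, 334.8]
tcp_rot: [[-0.001, 1.0, 0.004], [1.0, 0.001, 0.003], [0.003, 0.004, -1.0]]
wrist_force: [1.0, 0.5, -0.2]
finger_gap: 0.997
gripper_force: 0.0
```

```bash
python3 shot.py 3 wrist,side,scene,wrist
```

```text
1.0167 [399.1 232.  334.8] [[-0.001, 1.0, 0.004], [1.0, 0.001, 0.003], [0.003, 0.004, -1.0]] 43.21 [ 1.   0.5 -0.2]
```

{"method": "send_rows", "body": {"commands": [{"dx":0,"dy":3,"dz":0,"rx":0,"ry":0,"rz":0,"fingers":0},{"dx":0,"dy":6,"dz":0,"rx":0,"ry":0,"rz":0,"fingers":0},{"dx":0,"dy":10,"dz":0,"rx":0,"ry":0,"rz":0,"fingers":0},{"dx":0,"dy":13,"dz":0,"rx":0,"ry":0,"rz":0,"fingers":0},{"dx":0,"dy":16,"dz":0,"rx":0,"ry":0,"rz":0,"fingers":0},{"dx":0,"dy":16,"dz":0,"rx":0,"ry":0,"rz":0,"fingers":0},{"dx":0,"dy":16,"dz":0,"rx":0,"ry":0,"rz":0,"fingers":0}]}}

```text
time_s: 1.8
tool_pos: [561.4, 228.0, 328.4]
tcp_rot: [[0.003, 1.0, -0.004], [1.0, -0.003, -0.002], [-0.002, -0.004, -1.0]]
wrist_force: [-0.2, -0.6, -0.3]
finger_gap: 1.004
gripper_force: 0.0
```

```bash
python3 shot.py 4 wrist; python3 - <<'E'
import cv2
a=cv2.imread('pics/wrist3.png');b=cv2.imread('pics/wrist4.png')
cv2.imwrite('pics/w3v.png',cv2.resize(a,(800,600),interpolation=cv2.INTER_CUBIC))
cv2.imwrite('pics/w4v.png',cv2.resize(b,(800,600),interpolation=cv2.INTER_CUBIC))
E
```

```text
1.8 [561.4 228.  328.4] [[0.003, 1.0, -0.004], [1.0, -0.003, -0.002], [-0.002, -0.004, -1.0]] 4.0 [-0.2 -0.6 -0.3]
```

View pics/w3v.png

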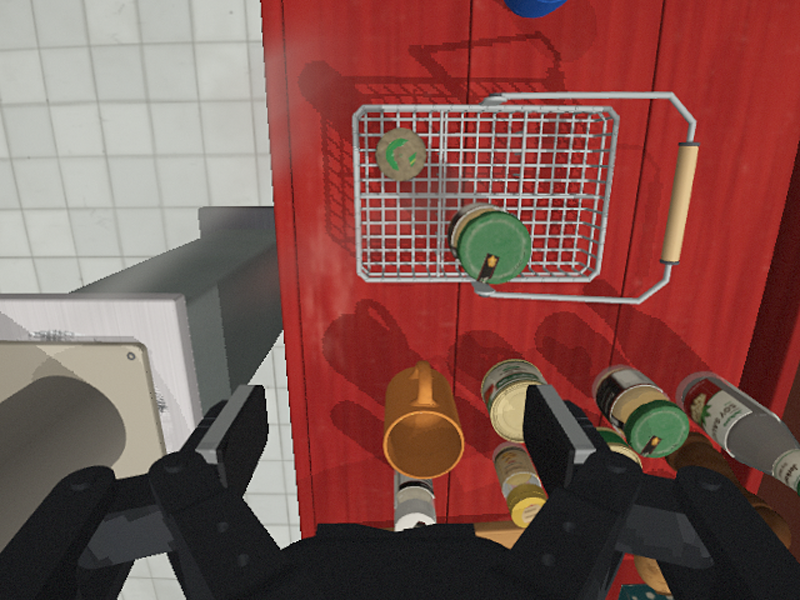

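The carrier shows well in this wrist view: rim from about (357,107) to (615,112) to (597,282), grip from (690,143) to (671,262). I look at the second place as well.

View pics/w4v.png

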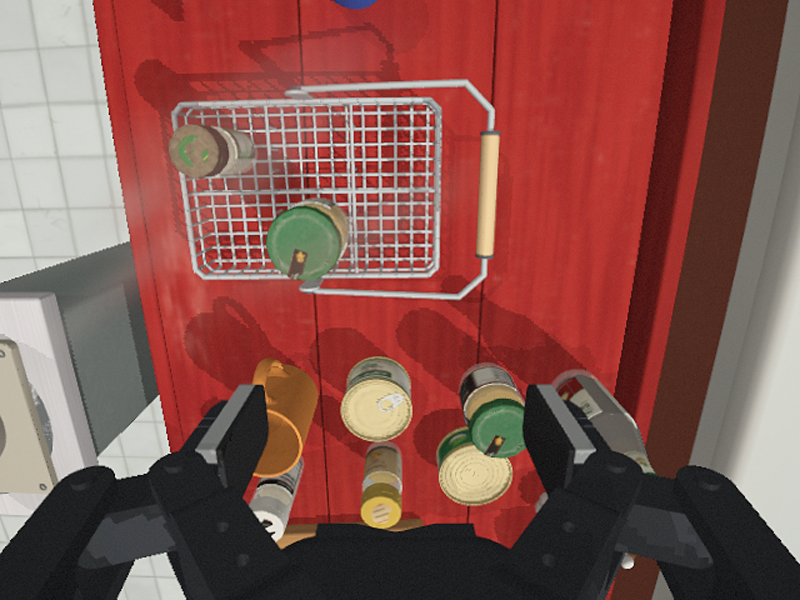

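Second view: rim from (173,101) to (440,98) and down to (438,275), grip centre (488,195), jar_in lid (305,243), spice_in cap (196,151). Now joint fits.

```bash
cat > fit.py <<'E'
from h import *
L=lambda n:pickle.load(open(f"c{n}.pkl","rb"))
d0,d3,d4=L(0),L(3),L(4);S,D=d0["scene"],d0["side"];W0=(d0["wrist"],d0["obs"])
o3=dict(tool_pos=np.array([400,230,331.]),tcp_rot=np.array([[0,1,0],[1,0,0],[0,0,-1.]]));W3=(d3["wrist"],o3);W4=(d4["wrist"],d4["obs"])
k=228/800;a=lambda u,v:np.array([205+(u+.5)*k-.5,222+(v+.5)*k-.5]);b=lambda u,v:np.array([205+(u+.5)*k-.5,178+(v+.5)*k-.5]);w=lambda u,v:np.array([u,v])*.8
E={'+y':[(-120,81),(120,81)],'-y':[(-120,-81),(120,-81)],'-x':[(-120,-81),(-120,81)],'+x':[(120,-81),(120,81)]}
M=[(W3,{'+y':[(380,105),(590,107)],'-y':[(375,279),(585,283)],'-x':[(355,130),(358,260)],'+x':[(616,140),(601,265)]}),
(W4,{'+y':[(200,101),(420,97)],'-y':[(215,278),(425,278)],'-x':[(174,125),(192,260)],'+x':[(440,115),(439,265)]})]
def Rz(t):c,s=np.cos(t),np.sin(t);return np.array([[c,-s],[s,c]])
def res(p,M=M):
    r=[]
    for (c,o),m in M:
        for e,pts in m.items():
            q=np.array(E[e])@Rz(p[2]).T+p[:2];q=proj(c,np.c_[q,[50,50]],o);t=q[1]-q[0];n=np.array([-t[1],t[0]])/np.linalg.norm(t)
            r+=[(w(*x)-q[0])@n for x in pts]
    return np.array(r)
f=lambda p:res(p)
r=least_squares(f,[475,274,0]);print("carrier",r.x[:2].round(1),np.degrees(r.x[2]).round(2),r.fun.round(1))
for i in(0,1):
    q=least_squares(lambda p:res(p,[M[i]]),[475,274,0]);print(i,q.x[:2].round(1),np.degrees(q.x[2]).round(2))
T=dict(jar_out=[(S,0,a(245,45)),(D,0,b(587,237)),(*W0,w(500,198))],yellow=[(S,0,a(460,17)),(D,0,b(532,375)),(*W0,w(314,350))],white=[(S,0,a(625,48)),(D,0,b(383,447)),(*W0,w(132,373))],
jar_in=[(S,0,a(333,300)),(D,0,b(240,175)),(*W4,w(305,243)),(*W3,w(493,246))],spice_in=[(S,0,a(385,432)),(D,0,b(96,150)),(*W4,w(196,151)),(*W3,w(401,153))],
grip=[(S,0,a(90,252)),(D,0,b(386,85)),(*W4,w(488,195)),(*W3,w(680,202))],mug=[(S,0,a(556,140)),(D,0,b(311,352)),(*W0,w(121,221))])
for n,v in T.items(): x,e=tri(v);print(n,x.round(1),round(e,2), [tri(list(z))[0].round(0).tolist() for z in (v[:2],v[1:])])
c=np.array([(145,-106),(-145,-106),(-145,106),(145,106)])
O=[(S,0,[(368,187),(457,207),(434,254),(342,220)],[0,1,2,3]),(D,0,[(465,392),(362,462),(296,392),(397,333)],[0,1,2,3]),(*W0,[w(90,432),w(390,410)],[2,3])]
def tr(p):
    q=np.c_[c@Rz(p[2]).T+p[:2],[18]*4];return np.concatenate([(proj(m,q[i],o)-u).ravel() for m,o,u,i in O])
r=least_squares(tr,[450,-265,0],loss="soft_l1",f_scale=2);print("tray",r.x[:2].round(1),np.degrees(r.x[2]).round(2),tr(r.x).round(1))
for m in(S,D):print("bottle base",onplane(m,a(140,95) if m is S else b(697,295),0).round(0))
E
python3 fit.py
```

```text
carrier [482.1 276.8] 0.01 [ 1.7  1.7 -1.2  1.8  1.7  1.5 -1.3 -0.2 -0.9 -1.8 -1.  -0.5  0.   0.1
 -2.   0.3]
0 [482.6 275.6] -0.28
1 [481.6 278. ] 0.24
jar_out [662.9  56.9  96.7] 0.87 [[661.0, 53.0, 97.0], [664.0, 57.0, 93.0]]
yellow [544.3 -43.6  96.4] 0.65 [[542.0, -46.0, 99.0], [544.0, -43.0, 96.0]]
white [421.1 -57.2 106. ] 0.71 [[420.0, -60.0, 109.0], [421.0, -57.0, 105.0]]
jar_in [483.4 239.3 100.8] 1.23 [[481.0, 235.0, 105.0], [484.0, 240.0, 99.0]]
spice_in [404.3 314.2 108.2] 0.94 [[402.0, 311.0, 110.0], [404.0, 315.0, 107.0]]
grip [634.1 278.8 106.8] 0.83 [[632.0, 276.0, 107.0], [635.0, 279.0, 105.0]]
mug [429.1  44.3 100.4] 1.12 [[426.0, 42.0, 104.0], [430.0, 45.0, 101.0]]
tray [ 457.9 -260.8] 4.13 [-4.8 -3.6 -0.9  0.6  2.7 -1.6 -6.8  3.3  2.  -4.1 -2.1  2.7 -2.3 -4.
  0.6 -5.8 -2.2  0.6  0.3  5.7]
bottle base [768.  47.]
bottle base [770.  46.]
```

{"method": "send_rows", "body": {"commands": [{"dx":-2.4,"dy":-0.2,"dz":1,"rx":0,"ry":0,"rz":0,"fingers":0},{"dx":-6,"dy":-0.4,"dz":2.8,"rx":0,"ry":0,"rz":0,"fingers":0},{"dx":-9.7,"dy":-0.6,"dz":4.6,"rx":0,"ry":0,"rz":0,"fingers":0},{"dx":-13.4,"dy":-0.8,"dz":6.4,"rx":0,"ry":0,"rz":0,"fingers":0},{"dx":-17.1,"dy":-1,"dz":8.2,"rx":0,"ry":0,"rz":0,"fingers":0},{"dx":-20.8,"dy":-1.2,"dz":10,"rx":0,"ry":0,"rz":0,"fingers":0},{"dx":-24.4,"dy":-1.4,"dz":11.8,"rx":0,"ry":0,"rz":0,"fingers":0},{"dx":-27.4,"dy":-1.6,"dz":13.1,"rx":0,"ry":0,"rz":0,"fingers":0}]}}

```text
time_s: 2.52
tool_pos: [542.3, -46.3, 199.4]
tcp_rot: [[0.001, 1.0, -0.0], [1.0, -0.001, -0.0], [-0.0, -0.0, -1.0]]
wrist_force: [0.7, -0.3, -0.1]
finger_gap: 1.0
gripper_force: 0.0
```

{"method": "send_rows", "body": {"commands": [{"dx":0,"dy":0,"dz":2,"rx":0,"ry":0,"rz":0,"fingers":0},{"dx":0,"dy":0,"dz":5.5,"rx":0,"ry":0,"rz":0,"fingers":0},{"dx":0,"dy":0,"dz":9,"rx":0,"ry":0,"rz":0,"fingers":0},{"dx":0,"dy":0,"dz":12,"rx":0,"ry":0,"rz":0,"fingers":0},{"dx":0,"dy":0,"dz":14,"rx":0,"ry":0,"rz":0,"fingers":0},{"dx":0,"dy":0,"dz":14,"rx":0,"ry":0,"rz":0,"fingers":0},{"dx":0,"dy":0,"dz":14,"rx":0,"ry":0,"rz":0,"fingers":0}]}}

```text
time_s: 3.1
tool_pos: [542.7, -43.9, 60.1]
tcp_rot: [[0.0, 1.0, -0.002], [1.0, -0.0, 0.0], [0.0, -0.002, -1.0]]
wrist_force: [0.6, 0.6, 0.5]
finger_gap: 0.999
gripper_force: 0.0
```

```bash
cat > tray.py <<'E'
from fit import *
for nm,c,g in(("scene",S,(400,218)),("side",D,(380,397)),("wrist",W0[0],None)):
    im=c["image"].astype(int);B,G,R=im[...,0],im[...,1],im[...,2]
    m=((G>0.5*R)&(G<0.85*R)&(B<0.75*G)&(R>60)).astype(np.uint8)
    m=cv2.morphologyEx(m,cv2.MORPH_OPEN,np.ones((3,3)))
    n,l,st,ce=cv2.connectedComponentsWithStats(m)
    if g: i=l[g[1],g[0]]
    else: i=l[390,260]
    mm=(l==i).astype(np.uint8);cn=max(cv2.findContours(mm,0,1)[0],key=cv2.contourArea);h=cv2.convexHull(cn)
    print(nm,i,st[i],cv2.approxPolyDP(h,5,True)[:,0].tolist())
E
python3 tray.py | tail -3
```

```text
scene 5 [ 328  185  129   72 5061] [[328, 230], [365, 185], [456, 208], [437, 256], [332, 237]]
side 26 [  294   330   171   138 12409] [[397, 330], [464, 392], [357, 467], [294, 389]]
wrist 17 [  195   327   125   112 10520] [[310, 327], [319, 424], [224, 438], [195, 399], [214, 332]]
```

{"method": "send_rows", "body": {"commands": [{"dx":0,"dy":0,"dz":0,"rx":0,"ry":0,"rz":0,"fingers":1},{"dx":0,"dy":0,"dz":0,"rx":0,"ry":0,"rz":0,"fingers":1},{"dx":0,"dy":0,"dz":0,"rx":0,"ry":0,"rz":0,"fingers":1},{"dx":0,"dy":0,"dz":0,"rx":0,"ry":0,"rz":0,"fingers":1},{"dx":0,"dy":0,"dz":0,"rx":0,"ry":0,"rz":0,"fingers":1},{"dx":0,"dy":0,"dz":0,"rx":0,"ry":0,"rz":0,"fingers":1}], "grip_force": 40}}

```text
time_s: 3.6
tool_pos: [545.3, -44.2, 62.4]
tcp_rot: [[-0.0, 1.0, 0.003], [1.0, 0.0, -0.001], [-0.001, 0.003, -1.0]]
wrist_force: [-2.4, -0.7, 7.4]
finger_gap: 0.495
gripper_force: 39.6
```

{"method": "send_rows", "body": {"commands": [{"dx":0,"dy":0,"dz":0,"rx":0,"ry":0,"rz":0,"fingers":1},{"dx":0,"dy":0,"dz":-1,"rx":0,"ry":0,"rz":0,"fingers":1},{"dx":0,"dy":0,"dz":-3,"rx":0,"ry":0,"rz":0,"fingers":1},{"dx":0,"dy":0,"dz":-6,"rx":0,"ry":0,"rz":0,"fingers":1},{"dx":0,"dy":0,"dz":-9,"rx":0,"ry":0,"rz":0,"fingers":1},{"dx":0,"dy":0,"dz":-12,"rx":0,"ry":0,"rz":0,"fingers":1},{"dx":0,"dy":0,"dz":-14,"rx":0,"ry":0,"rz":0,"fingers":1},{"dx":0,"dy":0,"dz":-14,"rx":0,"ry":0,"rz":0,"fingers":1}]}}

```text
time_s: 4.27
tool_pos: [547.1, -44.4, 207.5]
tcp_rot: [[-0.0, 1.0, 0.01], [1.0, 0.0, -0.002], [-0.002, 0.01, -1.0]]
wrist_force: [0.4, 0.1, -0.9]
finger_gap: 0.49
gripper_force: 40.8
```

{"method": "send_rows", "body": {"commands": [{"dx":1.5,"dy":-0.3,"dz":0,"rx":0,"ry":0,"rz":0,"fingers":1},{"dx":4.5,"dy":-0.8,"dz":0,"rx":0,"ry":0,"rz":0,"fingers":1},{"dx":8,"dy":-1.4,"dz":0,"rx":0,"ry":0,"rz":0,"fingers":1},{"dx":11.5,"dy":-2,"dz":0,"rx":0,"ry":0,"rz":0,"fingers":1},{"dx":15,"dy":-2.6,"dz":0,"rx":0,"ry":0,"rz":0,"fingers":1},{"dx":18.5,"dy":-3.2,"dz":0,"rx":0,"ry":0,"rz":0,"fingers":1},{"dx":22,"dy":-3.8,"dz":0,"rx":0,"ry":0,"rz":0,"fingers":1},{"dx":25.5,"dy":-4.4,"dz":0,"rx":0,"ry":0,"rz":0,"fingers":1}]}}

```text
time_s: 4.93
tool_pos: [499.0, 212.6, 200.0]
tcp_rot: [[0.0, 1.0, -0.0], [1.0, -0.0, -0.0], [-0.0, -0.0, -1.0]]
wrist_force: [1.6, -0.7, -0.9]
finger_gap: 0.491
gripper_force: 40.8
```

{"method": "send_rows", "body": {"commands": [{"dx":3.5,"dy":-0.6,"dz":0,"rx":0,"ry":0,"rz":0,"fingers":1},{"dx":6.5,"dy":-1.1,"dz":0,"rx":0,"ry":0,"rz":0,"fingers":1},{"dx":9,"dy":-1.5,"dz":0,"rx":0,"ry":0,"rz":0,"fingers":1},{"dx":10.5,"dy":-1.8,"dz":0,"rx":0,"ry":0,"rz":0,"fingers":1},{"dx":10.5,"dy":-1.8,"dz":1.5,"rx":0,"ry":0,"rz":0,"fingers":1},{"dx":10.5,"dy":-1.8,"dz":4.5,"rx":0,"ry":0,"rz":0,"fingers":1},{"dx":10.5,"dy":-1.8,"dz":6.5,"rx":0,"ry":0,"rz":0,"fingers":1},{"dx":10.5,"dy":-1.8,"dz":7.5,"rx":0,"ry":0,"rz":0,"fingers":1}]}}

```text
time_s: 5.6
tool_pos: [479.8, 315.1, 121.5]
tcp_rot: [[-0.001, 1.0, -0.005], [1.0, 0.001, -0.003], [-0.003, -0.005, -1.0]]
wrist_force: [0.3, 0.1, -2.1]
finger_gap: 0.488
gripper_force: 40.8
```

{"method": "send_rows", "body": {"commands": [{"dx":0,"dy":0,"dz":1.5,"rx":0,"ry":0,"rz":0,"fingers":1},{"dx":0,"dy":0,"dz":3,"rx":0,"ry":0,"rz":0,"fingers":1},{"dx":0,"dy":0,"dz":4,"rx":0,"ry":0,"rz":0,"fingers":1},{"dx":0,"dy":0,"dz":4.8,"rx":0,"ry":0,"rz":0,"fingers":1},{"dx":0,"dy":0,"dz":5.2,"rx":0,"ry":0,"rz":0,"fingers":1},{"dx":0,"dy":0,"dz":5.2,"rx":0,"ry":0,"rz":0,"fingers":1},{"dx":0,"dy":0,"dz":5.2,"rx":0,"ry":0,"rz":0,"fingers":1}]}}

```text
time_s: 6.18
tool_pos: [482.3, 316.1, 73.8]
tcp_rot: [[0.0, 1.0, 0.0], [1.0, -0.0, 0.0], [0.0, 0.0, -1.0]]
wrist_force: [0.2, -0.2, 0.4]
finger_gap: 0.492
gripper_force: 40.8
```

{"method": "send_rows", "body": {"commands": [{"dx":0,"dy":0,"dz":0.2,"rx":0,"ry":0,"rz":0,"fingers":1},{"dx":0,"dy":0,"dz":0.4,"rx":0,"ry":0,"rz":0,"fingers":1},{"dx":0,"dy":0,"dz":0.4,"rx":0,"ry":0,"rz":0,"fingers":1}]}}

```text
time_s: 6.43
tool_pos: [482.2, 316.1, 69.5]
tcp_rot: [[0.0, 1.0, 0.0], [1.0, -0.0, 0.0], [0.0, 0.0, -1.0]]
wrist_force: [-0.2, 0.4, -0.9]
finger_gap: 0.49
gripper_force: 40.8
```

{"method": "send_rows", "body": {"commands": [{"dx":0,"dy":0,"dz":0.1,"rx":0,"ry":0,"rz":0,"fingers":1},{"dx":0,"dy":0,"dz":0.2,"rx":0,"ry":0,"rz":0,"fingers":1},{"dx":0,"dy":0,"dz":0.2,"rx":0,"ry":0,"rz":0,"fingers":1},{"dx":0,"dy":0,"dz":0.2,"rx":0,"ry":0,"rz":0,"fingers":1}]}}

```text
time_s: 6.77
tool_pos: [482.2, 316.1, 67.5]
tcp_rot: [[0.0, 1.0, 0.0], [1.0, -0.0, 0.0], [0.0, 0.0, -1.0]]
wrist_force: [-0.7, 0.3, 0.0]
finger_gap: 0.489
gripper_force: 40.8
```

Lower a little more, then open partly and rise.

{"method": "send_rows", "body": {"commands": [{"dx":0,"dy":0,"dz":0.1,"rx":0,"ry":0,"rz":0,"fingers":1},{"dx":0,"dy":0,"dz":0.2,"rx":0,"ry":0,"rz":0,"fingers":1},{"dx":0,"dy":0,"dz":0.2,"rx":0,"ry":0,"rz":0,"fingers":1},{"dx":0,"dy":0,"dz":0.2,"rx":0,"ry":0,"rz":0,"fingers":1}]}}

```text
time_s: 7.1
tool_pos: [482.3, 316.5, 67.4]
tcp_rot: [[-0.0, 1.0, 0.001], [1.0, 0.0, 0.001], [0.001, 0.001, -1.0]]
wrist_force: [-6.8, -3.3, 16.1]
finger_gap: 0.493
gripper_force: 42.4
```

{"method": "send_rows", "body": {"commands": [{"dx":0,"dy":0,"dz":0.2,"rx":0,"ry":0,"rz":0,"fingers":0.3},{"dx":0,"dy":0,"dz":0.2,"rx":0,"ry":0,"rz":0,"fingers":0.3},{"dx":0,"dy":0,"dz":0.2,"rx":0,"ry":0,"rz":0,"fingers":0.3},{"dx":0,"dy":0,"dz":0.2,"rx":0,"ry":0,"rz":0,"fingers":0.3}]}}

```text
time_s: 7.43
tool_pos: [481.8, 315.9, 63.0]
tcp_rot: [[-0.0, 1.0, -0.0], [1.0, 0.0, -0.0], [-0.0, -0.0, -1.0]]
wrist_force: [0.6, 0.8, -1.3]
finger_gap: 0.698
gripper_force: 0.0
```

{"method": "send_rows", "body": {"commands": [{"dx":0,"dy":0,"dz":-2,"rx":0,"ry":0,"rz":0,"fingers":0.3},{"dx":0,"dy":0,"dz":-5,"rx":0,"ry":0,"rz":0,"fingers":0.3},{"dx":0,"dy":0,"dz":-9,"rx":0,"ry":0,"rz":0,"fingers":0},{"dx":-1,"dy":0.5,"dz":-12,"rx":0,"ry":0,"rz":0,"fingers":0},{"dx":-3.5,"dy":2.4,"dz":-13.5,"rx":0,"ry":0,"rz":0,"fingers":0},{"dx":-6.5,"dy":4.5,"dz":-13.5,"rx":0,"ry":0,"rz":0,"fingers":0},{"dx":-9.5,"dy":6.6,"dz":-13.5,"rx":0,"ry":0,"rz":0,"fingers":0},{"dx":-12.5,"dy":8.7,"dz":-13.5,"rx":0,"ry":0,"rz":0,"fingers":0}]}}

```text
time_s: 8.1
tool_pos: [569.9, 189.9, 199.0]
tcp_rot: [[-0.001, 1.0, 0.001], [1.0, 0.001, 0.0], [0.0, 0.001, -1.0]]
wrist_force: [0.7, 0.8, 0.0]
finger_gap: 1.0
gripper_force: 0.0
```

{"method": "send_rows", "body": {"commands": [{"dx":-3,"dy":2.1,"dz":0,"rx":0,"ry":0,"rz":0,"fingers":0},{"dx":-6,"dy":4.2,"dz":0,"rx":0,"ry":0,"rz":0,"fingers":0},{"dx":-9,"dy":6.3,"dz":0,"rx":0,"ry":0,"rz":0,"fingers":0},{"dx":-11.5,"dy":8,"dz":0,"rx":0,"ry":0,"rz":0,"fingers":0},{"dx":-13.4,"dy":9.4,"dz":0,"rx":0,"ry":0,"rz":0,"fingers":0},{"dx":-13.4,"dy":9.4,"dz":1,"rx":0,"ry":0,"rz":0,"fingers":0},{"dx":-13.4,"dy":9.4,"dz":3,"rx":0,"ry":0,"rz":0,"fingers":0},{"dx":-13.4,"dy":9.4,"dz":6,"rx":0,"ry":0,"rz":0,"fingers":0}]}}

```text
time_s: 8.77
tool_pos: [665.2, 56.6, 140.6]
tcp_rot: [[0.001, 1.0, 0.006], [1.0, -0.001, 0.0], [0.0, 0.006, -1.0]]
wrist_force: [0.1, 0.3, 0.7]
finger_gap: 0.999
gripper_force: 0.0
```

{"method": "send_rows", "body": {"commands": [{"dx":0,"dy":0,"dz":2,"rx":0,"ry":0,"rz":0,"fingers":0},{"dx":0,"dy":0,"dz":4,"rx":0,"ry":0,"rz":0,"fingers":0},{"dx":0,"dy":0,"dz":6,"rx":0,"ry":0,"rz":0,"fingers":0},{"dx":0,"dy":0,"dz":7.7,"rx":0,"ry":0,"rz":0,"fingers":0},{"dx":0,"dy":0,"dz":7.7,"rx":0,"ry":0,"rz":0,"fingers":0},{"dx":0,"dy":0,"dz":7.7,"rx":0,"ry":0,"rz":0,"fingers":0}]}}

```text
time_s: 9.27
tool_pos: [661.5, 57.4, 59.7]
tcp_rot: [[-0.0, 1.0, -0.003], [1.0, 0.0, 0.0], [0.0, -0.003, -1.0]]
wrist_force: [-0.5, 1.0, 0.3]
finger_gap: 1.0
gripper_force: 0.0
```

{"method": "send_rows", "body": {"commands": [{"dx":0,"dy":0,"dz":0,"rx":0,"ry":0,"rz":0,"fingers":1},{"dx":0,"dy":0,"dz":0,"rx":0,"ry":0,"rz":0,"fingers":1},{"dx":0,"dy":0,"dz":0,"rx":0,"ry":0,"rz":0,"fingers":1},{"dx":0,"dy":0,"dz":0,"rx":0,"ry":0,"rz":0,"fingers":1},{"dx":0,"dy":0,"dz":0,"rx":0,"ry":0,"rz":0,"fingers":1}], "grip_force": 50}}

```text
time_s: 9.68
tool_pos: [664.4, 57.2, 63.7]
tcp_rot: [[-0.0, 1.0, 0.003], [1.0, 0.0, 0.0], [0.0, 0.003, -1.0]]
wrist_force: [-1.3, 0.2, 7.0]
finger_gap: 0.716
gripper_force: 55.3
```

{"method": "send_rows", "body": {"commands": [{"dx":0,"dy":0,"dz":-1,"rx":0,"ry":0,"rz":0,"fingers":1},{"dx":0,"dy":0,"dz":-3,"rx":0,"ry":0,"rz":0,"fingers":1},{"dx":0,"dy":0,"dz":-6,"rx":0,"ry":0,"rz":0,"fingers":1},{"dx":0,"dy":0,"dz":-9,"rx":0,"ry":0,"rz":0,"fingers":1},{"dx":0.5,"dy":-0.2,"dz":-12,"rx":0,"ry":0,"rz":0,"fingers":1},{"dx":2,"dy":-0.8,"dz":-14,"rx":0,"ry":0,"rz":0,"fingers":1},{"dx":5,"dy":-2,"dz":-14,"rx":0,"ry":0,"rz":0,"fingers":1},{"dx":8,"dy":-3.2,"dz":-14,"rx":0,"ry":0,"rz":0,"fingers":1}]}}

```text
time_s: 10.35
tool_pos: [632.3, 137.0, 205.0]
tcp_rot: [[0.002, 1.0, 0.005], [1.0, -0.002, 0.001], [0.001, 0.005, -1.0]]
wrist_force: [-0.5, 0.7, -4.0]
finger_gap: 0.719
gripper_force: 55.0
```

{"method": "send_rows", "body": {"commands": [{"dx":3,"dy":-1.2,"dz":0,"rx":0,"ry":0,"rz":0,"fingers":1},{"dx":6,"dy":-2.4,"dz":0,"rx":0,"ry":0,"rz":0,"fingers":1},{"dx":9,"dy":-3.6,"dz":0,"rx":0,"ry":0,"rz":0,"fingers":1},{"dx":12,"dy":-4.8,"dz":0,"rx":0,"ry":0,"rz":0,"fingers":1},{"dx":14.5,"dy":-5.8,"dz":0,"rx":0,"ry":0,"rz":0,"fingers":1},{"dx":16.7,"dy":-6.6,"dz":0,"rx":0,"ry":0,"rz":0,"fingers":1},{"dx":17.9,"dy":-7.1,"dz":0,"rx":0,"ry":0,"rz":0,"fingers":1},{"dx":17.9,"dy":-7.1,"dz":0,"rx":0,"ry":0,"rz":0,"fingers":1}]}}

```text
time_s: 11.02
tool_pos: [558.7, 318.6, 201.8]
tcp_rot: [[-0.003, 1.0, -0.0], [1.0, 0.003, 0.001], [0.001, -0.0, -1.0]]
wrist_force: [-0.3, 0.4, -2.8]
finger_gap: 0.713
gripper_force: 55.0
```

{"method": "send_rows", "body": {"commands": [{"dx":0,"dy":0,"dz":0,"rx":0,"ry":0,"rz":0,"fingers":1},{"dx":0,"dy":0,"dz":0,"rx":0,"ry":0,"rz":0,"fingers":1}]}}

```text
time_s: 11.18
tool_pos: [560.5, 315.0, 201.4]
tcp_rot: [[0.001, 1.0, 0.0], [1.0, -0.001, -0.001], [-0.001, 0.0, -1.0]]
wrist_force: [-0.4, 0.0, -2.0]
finger_gap: 0.712
gripper_force: 55.0
```

```bash
python3 shot.py 5 wrist,scene,side; python3 - <<'E'
import cv2,numpy as np
a=cv2.imread('pics/wrist5.png')
a=cv2.resize(a[60:360,190:590],(800,600),interpolation=cv2.INTER_CUBIC);cv2.imwrite('pics/w5v.png',a)
E
```

```text
11.1833 [560.5 315.  201.4] [[0.001, 1.0, 0.0], [1.0, -0.001, -0.001], [-0.001, 0.0, -1.0]] 0.93 [-0.4  0.  -2. ]
```

View pics/w5v.png

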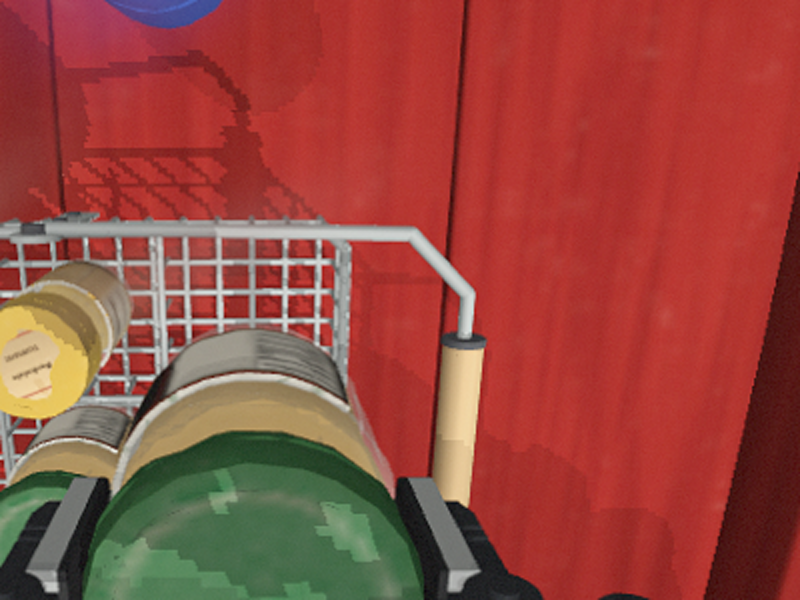

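The yellow spice stands in the middle +y compartment. The held jar's body edge is at (245,328) and the rim corner at (345,243) in the crop. I check both numerically.

```bash
python3 - <<'E'
from h import *
d=pickle.load(open("c5.pkl","rb"));c,o=d["wrist"],d["obs"]
f=lambda u,v:np.array([190+u/2,60+v/2])
print("rim +x edge",onplane(c,f(346,260),50,o),"+y edge",onplane(c,f(270,222),50,o))
for z in(138,145,150):print("jar +y edge",z,onplane(c,f(245,329),z,o))
for z in(222,230,237):print("lid +y edge",z,onplane(c,f(270,433),z,o))
print("grip end",onplane(c,f(463,342),107,o))
E
```

```text
rim +x edge [599.29408363 344.91039692] +y edge [567.73556143 360.45169704]
jar +y edge 138 [558.35024409 339.05104483]
jar +y edge 145 [558.42507676 340.93523813]
jar +y edge 150 [558.47852866 342.28109048]
lid +y edge 222 [499.91101019 601.66270395]
lid +y edge 230 [503.87533016 588.12749371]
lid +y edge 237 [563.41989254 348.18242743]
grip end [633.56732014 326.07776645]
```

```bash
python3 - <<'E'
from h import *
d=pickle.load(open("c5.pkl","rb"));c,o=d["wrist"],d["obs"];im=c["image"]
print([tuple(im[r,312]) and im[r,310:315].mean(0).astype(int).tolist() for r in range(208,286,2)])
print(proj(c,[[560,347.5,138],[560,346,140],[560,347.5,143],[560,347.5,238],[560,347.5,222]],o).round(1))
E
```

```text
[[38, 44, 130], [50, 54, 150], [50, 54, 150], [50, 55, 150], [47, 53, 149], [44, 49, 134], [175, 177, 170], [96, 102, 141], [74, 86, 119], [135, 146, 152], [137, 148, 153], [137, 148, 153], [139, 150, 156], [140, 152, 156], [139, 152, 156], [132, 144, 147], [130, 141, 145], [129, 140, 145], [85, 98, 107], [129, 141, 162], [186, 198, 200], [132, 153, 164], [90, 126, 147], [90, 127, 147], [96, 132, 153], [95, 133, 157], [95, 138, 162], [101, 150, 176], [102, 149, 177], [98, 148, 176], [96, 147, 175], [98, 148, 176], [97, 148, 176], [99, 153, 184], [36, 62, 30], [46, 78, 45], [40, 66, 37], [38, 65, 35], [43, 69, 39]]
[[315.2 210.7]
 [315.2 213.9]
 [315.2 212.6]
 [314.5 279.7]
 [314.7 261.9]]
```

{"method": "send_rows", "body": {"commands": [{"dx":0,"dy":0,"dz":1.5,"rx":0,"ry":0,"rz":0,"fingers":1},{"dx":0,"dy":0,"dz":4,"rx":0,"ry":0,"rz":0,"fingers":1},{"dx":0,"dy":0,"dz":6,"rx":0,"ry":0,"rz":0,"fingers":1},{"dx":0,"dy":0,"dz":7.5,"rx":0,"ry":0,"rz":0,"fingers":1},{"dx":0,"dy":0,"dz":8.5,"rx":0,"ry":0,"rz":0,"fingers":1},{"dx":0,"dy":0,"dz":9,"rx":0,"ry":0,"rz":0,"fingers":1},{"dx":0,"dy":0,"dz":9,"rx":0,"ry":0,"rz":0,"fingers":1}]}}

```text
time_s: 11.92
tool_pos: [559.6, 315.2, 110.1]
tcp_rot: [[0.001, 1.0, -0.002], [1.0, -0.001, -0.001], [-0.001, -0.002, -1.0]]
wrist_force: [0.3, -0.1, -1.8]
finger_gap: 0.717
gripper_force: 55.0
```

{"method": "send_rows", "body": {"commands": [{"dx":0,"dy":0,"dz":0.8,"rx":0,"ry":0,"rz":0,"fingers":1},{"dx":0,"dy":0,"dz":1.6,"rx":0,"ry":0,"rz":0,"fingers":1},{"dx":0,"dy":0,"dz":2,"rx":0,"ry":0,"rz":0,"fingers":1},{"dx":0,"dy":0,"dz":2,"rx":0,"ry":0,"rz":0,"fingers":1}]}}

```text
time_s: 12.25
tool_pos: [559.3, 315.7, 90.0]
tcp_rot: [[-0.0, 1.0, -0.002], [1.0, 0.0, -0.001], [-0.001, -0.002, -1.0]]
wrist_force: [0.4, -0.2, -3.3]
finger_gap: 0.714
gripper_force: 55.0
```

Clear of contact, with the jar base at about 26 mm, below the divider tops. Continue.

{"method": "send_rows", "body": {"commands": [{"dx":0,"dy":0,"dz":0.6,"rx":0,"ry":0,"rz":0,"fingers":1},{"dx":0,"dy":0,"dz":1.2,"rx":0,"ry":0,"rz":0,"fingers":1},{"dx":0,"dy":0,"dz":1.7,"rx":0,"ry":0,"rz":0,"fingers":1},{"dx":0,"dy":0,"dz":2,"rx":0,"ry":0,"rz":0,"fingers":1},{"dx":0,"dy":0,"dz":2.2,"rx":0,"ry":0,"rz":0,"fingers":1},{"dx":0,"dy":0,"dz":2.2,"rx":0,"ry":0,"rz":0,"fingers":1}]}}

```text
time_s: 12.75
tool_pos: [559.9, 316.1, 69.2]
tcp_rot: [[-0.0, 1.0, -0.0], [1.0, 0.0, -0.0], [-0.0, -0.0, -1.0]]
wrist_force: [-0.4, 1.1, -2.0]
finger_gap: 0.717
gripper_force: 54.9
```

{"method": "send_rows", "body": {"commands": [{"dx":0,"dy":0,"dz":0,"rx":0,"ry":0,"rz":0,"fingers":0.05},{"dx":0,"dy":0,"dz":0,"rx":0,"ry":0,"rz":0,"fingers":0.05},{"dx":0,"dy":0,"dz":0,"rx":0,"ry":0,"rz":0,"fingers":0.05},{"dx":0,"dy":0,"dz":0,"rx":0,"ry":0,"rz":0,"fingers":0.05}]}}

```text
time_s: 13.08
tool_pos: [560.3, 316.1, 69.7]
tcp_rot: [[0.0, 1.0, 0.001], [1.0, -0.0, 0.0], [0.0, 0.001, -1.0]]
wrist_force: [-0.2, 0.7, 0.8]
finger_gap: 0.953
gripper_force: 0.0
```

{"method": "send_rows", "body": {"commands": [{"dx":0,"dy":0,"dz":-2,"rx":0,"ry":0,"rz":0,"fingers":0},{"dx":0,"dy":0,"dz":-5,"rx":0,"ry":0,"rz":0,"fingers":0},{"dx":0,"dy":0,"dz":-9,"rx":0,"ry":0,"rz":0,"fingers":0},{"dx":-1,"dy":-0.4,"dz":-12,"rx":0,"ry":0,"rz":0,"fingers":0},{"dx":-4,"dy":-1.5,"dz":-13,"rx":0,"ry":0,"rz":0,"fingers":0},{"dx":-7.6,"dy":-2.8,"dz":-13,"rx":0,"ry":0,"rz":0,"fingers":0},{"dx":-11.2,"dy":-4.2,"dz":-13,"rx":0,"ry":0,"rz":0,"fingers":0},{"dx":-14.8,"dy":-5.5,"dz":-13,"rx":0,"ry":0,"rz":0,"fingers":0}]}}

```text
time_s: 13.75
tool_pos: [504.5, 166.9, 199.9]
tcp_rot: [[-0.001, 1.0, 0.001], [1.0, 0.001, 0.0], [0.0, 0.001, -1.0]]
wrist_force: [-0.0, -0.4, 1.1]
finger_gap: 0.999
gripper_force: 0.0
```

{"method": "send_rows", "body": {"commands": [{"dx":-3.6,"dy":-1.3,"dz":0,"rx":0,"ry":0,"rz":0,"fingers":0},{"dx":-7.2,"dy":-2.7,"dz":0,"rx":0,"ry":0,"rz":0,"fingers":0},{"dx":-10.8,"dy":-4,"dz":0,"rx":0,"ry":0,"rz":0,"fingers":0},{"dx":-14.4,"dy":-5.4,"dz":0,"rx":0,"ry":0,"rz":0,"fingers":0},{"dx":-18,"dy":-6.7,"dz":0,"rx":0,"ry":0,"rz":0,"fingers":0},{"dx":-20.5,"dy":-7.6,"dz":0,"rx":0,"ry":0,"rz":0,"fingers":0},{"dx":-22.5,"dy":-8.4,"dz":0,"rx":0,"ry":0,"rz":0,"fingers":0},{"dx":-22.5,"dy":-8.4,"dz":1,"rx":0,"ry":0,"rz":0,"fingers":0}]}}

```text
time_s: 14.42
tool_pos: [421.2, -60.5, 191.6]
tcp_rot: [[0.003, 1.0, 0.004], [1.0, -0.003, -0.003], [-0.003, 0.004, -1.0]]
wrist_force: [-0.7, -0.2, -0.2]
finger_gap: 1.0
gripper_force: 0.0
```

{"method": "send_rows", "body": {"commands": [{"dx":0,"dy":0,"dz":2,"rx":0,"ry":0,"rz":0,"fingers":0},{"dx":0,"dy":0,"dz":5,"rx":0,"ry":0,"rz":0,"fingers":0},{"dx":0,"dy":0,"dz":8,"rx":0,"ry":0,"rz":0,"fingers":0},{"dx":0,"dy":0,"dz":10.5,"rx":0,"ry":0,"rz":0,"fingers":0},{"dx":0,"dy":0,"dz":12.5,"rx":0,"ry":0,"rz":0,"fingers":0},{"dx":0,"dy":0,"dz":12.5,"rx":0,"ry":0,"rz":0,"fingers":0},{"dx":0,"dy":0,"dz":12.5,"rx":0,"ry":0,"rz":0,"fingers":0}]}}

```text
time_s: 15.0
tool_pos: [420.0, -56.4, 63.6]
tcp_rot: [[-0.0, 1.0, -0.003], [1.0, 0.0, 0.001], [0.001, -0.003, -1.0]]
wrist_force: [0.1, -0.3, -0.0]
finger_gap: 0.996
gripper_force: 0.0
```

{"method": "send_rows", "body": {"commands": [{"dx":0,"dy":0,"dz":0,"rx":0,"ry":0,"rz":0,"fingers":1},{"dx":0,"dy":0,"dz":0,"rx":0,"ry":0,"rz":0,"fingers":1},{"dx":0,"dy":0,"dz":0,"rx":0,"ry":0,"rz":0,"fingers":1},{"dx":0,"dy":0,"dz":0,"rx":0,"ry":0,"rz":0,"fingers":1},{"dx":0,"dy":0,"dz":0,"rx":0,"ry":0,"rz":0,"fingers":1},{"dx":0,"dy":0,"dz":0,"rx":0,"ry":0,"rz":0,"fingers":1},{"dx":0,"dy":0,"dz":0,"rx":0,"ry":0,"rz":0,"fingers":1}], "grip_force": 40}}

```text
time_s: 15.58
tool_pos: [422.2, -57.3, 66.0]
tcp_rot: [[0.0, 1.0, 0.003], [1.0, -0.0, -0.001], [-0.001, 0.003, -1.0]]
wrist_force: [-1.7, -0.5, 6.7]
finger_gap: 0.509
gripper_force: 40.0
```

{"method": "send_rows", "body": {"commands": [{"dx":0,"dy":0,"dz":-1,"rx":0,"ry":0,"rz":0,"fingers":1},{"dx":0,"dy":0,"dz":-3,"rx":0,"ry":0,"rz":0,"fingers":1},{"dx":0,"dy":0,"dz":-6,"rx":0,"ry":0,"rz":0,"fingers":1},{"dx":0,"dy":0,"dz":-9,"rx":0,"ry":0,"rz":0,"fingers":1},{"dx":0,"dy":0,"dz":-12,"rx":0,"ry":0,"rz":0,"fingers":1},{"dx":0.7,"dy":0,"dz":-14,"rx":0,"ry":0,"rz":0,"fingers":1},{"dx":2.5,"dy":-0.1,"dz":-15,"rx":0,"ry":0,"rz":0,"fingers":1},{"dx":5.5,"dy":-0.3,"dz":-15,"rx":0,"ry":0,"rz":0,"fingers":1}]}}

```text
time_s: 16.25
tool_pos: [419.9, -3.2, 219.0]
tcp_rot: [[0.003, 1.0, 0.007], [1.0, -0.003, -0.002], [-0.002, 0.007, -1.0]]
wrist_force: [1.6, 0.1, -0.5]
finger_gap: 0.507
gripper_force: 41.1
```

{"method": "send_rows", "body": {"commands": [{"dx":3.5,"dy":-0.2,"dz":0,"rx":0,"ry":0,"rz":0,"fingers":1},{"dx":7,"dy":-0.4,"dz":0,"rx":0,"ry":0,"rz":0,"fingers":1},{"dx":10.5,"dy":-0.6,"dz":0,"rx":0,"ry":0,"rz":0,"fingers":1},{"dx":14,"dy":-0.8,"dz":0,"rx":0,"ry":0,"rz":0,"fingers":1},{"dx":17.5,"dy":-1,"dz":0,"rx":0,"ry":0,"rz":0,"fingers":1},{"dx":20.5,"dy":-1.2,"dz":0,"rx":0,"ry":0,"rz":0,"fingers":1},{"dx":23,"dy":-1.4,"dz":0,"rx":0,"ry":0,"rz":0,"fingers":1},{"dx":24,"dy":-1.4,"dz":0,"rx":0,"ry":0,"rz":0,"fingers":1}]}}

```text
time_s: 16.92
tool_pos: [403.2, 241.0, 215.3]
tcp_rot: [[-0.003, 1.0, 0.0], [1.0, 0.003, 0.001], [0.001, 0.0, -1.0]]
wrist_force: [0.2, 0.1, -1.6]
finger_gap: 0.511
gripper_force: 41.0
```

{"method": "send_rows", "body": {"commands": [{"dx":0,"dy":0,"dz":0,"rx":0,"ry":0,"rz":4,"fingers":1},{"dx":0,"dy":0,"dz":0,"rx":0,"ry":0,"rz":10,"fingers":1},{"dx":0,"dy":0,"dz":0,"rx":0,"ry":0,"rz":16,"fingers":1},{"dx":0,"dy":0,"dz":0,"rx":0,"ry":0,"rz":23,"fingers":1},{"dx":0,"dy":0,"dz":0,"rx":0,"ry":0,"rz":30,"fingers":1},{"dx":0,"dy":0,"dz":0,"rx":0,"ry":0,"rz":37,"fingers":1},{"dx":0,"dy":0,"dz":0,"rx":0,"ry":0,"rz":43,"fingers":1},{"dx":0,"dy":0,"dz":0,"rx":0,"ry":0,"rz":50,"fingers":1}]}}

```text
time_s: 17.58
tool_pos: [404.2, 237.5, 215.0]
tcp_rot: [[0.77, 0.639, 0.0], [0.639, -0.77, -0.0], [0.0, 0.0, -1.0]]
wrist_force: [0.7, 0.6, -1.3]
finger_gap: 0.514
gripper_force: 41.0
```

{"method": "send_rows", "body": {"commands": [{"dx":0,"dy":0,"dz":0,"rx":0,"ry":0,"rz":7,"fingers":1},{"dx":0,"dy":0,"dz":0,"rx":0,"ry":0,"rz":14,"fingers":1},{"dx":0,"dy":0,"dz":0,"rx":0,"ry":0,"rz":21,"fingers":1},{"dx":0,"dy":0,"dz":0,"rx":0,"ry":0,"rz":28,"fingers":1},{"dx":0,"dy":0,"dz":0,"rx":0,"ry":0,"rz":34,"fingers":1},{"dx":0,"dy":0,"dz":0,"rx":0,"ry":0,"rz":38,"fingers":1},{"dx":0,"dy":0,"dz":0,"rx":0,"ry":0,"rz":40,"fingers":1},{"dx":0,"dy":0,"dz":0,"rx":0,"ry":0,"rz":40,"fingers":1}]}}

```text
time_s: 18.25
tool_pos: [404.2, 237.5, 215.0]
tcp_rot: [[1.0, -0.002, 0.001], [-0.002, -1.0, -0.0], [0.001, 0.0, -1.0]]
wrist_force: [0.1, -0.2, -1.2]
finger_gap: 0.507
gripper_force: 41.0
```

```bash
python3 shot.py 6 wrist,scene,side
```

```text
18.25 [404.2 237.5 215. ] [[1.0, -0.002, 0.001], [-0.002, -1.0, -0.0], [0.001, 0.0, -1.0]] 4.35 [ 0.1 -0.2 -1.2]
```

{"method": "send_rows", "body": {"commands": [{"dx":0,"dy":0,"dz":1.5,"rx":0,"ry":0,"rz":0,"fingers":1},{"dx":0,"dy":0,"dz":4,"rx":0,"ry":0,"rz":0,"fingers":1},{"dx":0,"dy":0,"dz":6.5,"rx":0,"ry":0,"rz":0,"fingers":1},{"dx":0,"dy":0,"dz":9,"rx":0,"ry":0,"rz":0,"fingers":1},{"dx":0,"dy":0,"dz":10.5,"rx":0,"ry":0,"rz":0,"fingers":1},{"dx":0,"dy":0,"dz":11.5,"rx":0,"ry":0,"rz":0,"fingers":1},{"dx":0,"dy":0,"dz":12.5,"rx":0,"ry":0,"rz":0,"fingers":1},{"dx":0,"dy":0,"dz":13,"rx":0,"ry":0,"rz":0,"fingers":1}]}}

```text
time_s: 19.07
tool_pos: [403.9, 237.9, 83.5]
tcp_rot: [[1.0, 0.0, -0.001], [0.0, -1.0, -0.0], [-0.001, 0.0, -1.0]]
wrist_force: [0.4, 0.3, -1.2]
finger_gap: 0.51
gripper_force: 41.0
```

{"method": "send_rows", "body": {"commands": [{"dx":0,"dy":0,"dz":0.5,"rx":0,"ry":0,"rz":0,"fingers":1},{"dx":0,"dy":0,"dz":1,"rx":0,"ry":0,"rz":0,"fingers":1},{"dx":0,"dy":0,"dz":1.3,"rx":0,"ry":0,"rz":0,"fingers":1},{"dx":0,"dy":0,"dz":1.4,"rx":0,"ry":0,"rz":0,"fingers":1},{"dx":0,"dy":0,"dz":1.4,"rx":0,"ry":0,"rz":0,"fingers":1}]}}

```text
time_s: 19.48
tool_pos: [404.6, 238.3, 71.1]
tcp_rot: [[1.0, 0.0, 0.001], [0.0, -1.0, 0.0], [0.001, -0.0, -1.0]]
wrist_force: [-1.3, -0.5, 1.6]
finger_gap: 0.511
gripper_force: 41.1
```

{"method": "send_rows", "body": {"commands": [{"dx":0,"dy":0,"dz":0,"rx":0,"ry":0,"rz":0,"fingers":0.3},{"dx":0,"dy":0,"dz":0,"rx":0,"ry":0,"rz":0,"fingers":0.3},{"dx":0,"dy":0,"dz":0,"rx":0,"ry":0,"rz":0,"fingers":0.3},{"dx":0,"dy":0,"dz":0,"rx":0,"ry":0,"rz":0,"fingers":0.3}]}}

```text
time_s: 19.82
tool_pos: [404.1, 238.1, 70.4]
tcp_rot: [[1.0, 0.0, 0.0], [0.0, -1.0, 0.0], [0.0, -0.0, -1.0]]
wrist_force: [0.7, 1.0, -0.5]
finger_gap: 0.699
gripper_force: 0.0
```

{"method": "send_rows", "body": {"commands": [{"dx":0,"dy":0,"dz":-2,"rx":0,"ry":0,"rz":0,"fingers":0.3},{"dx":0,"dy":0,"dz":-5,"rx":0,"ry":0,"rz":0,"fingers":0.3},{"dx":0,"dy":0,"dz":-9,"rx":0,"ry":0,"rz":0,"fingers":0.3},{"dx":0,"dy":0,"dz":-13,"rx":0,"ry":0,"rz":0,"fingers":0.3},{"dx":1,"dy":0,"dz":-16.5,"rx":0,"ry":0,"rz":0,"fingers":0.3},{"dx":3.5,"dy":0,"dz":-19.5,"rx":0,"ry":0,"rz":0,"fingers":0.3},{"dx":6,"dy":0.4,"dz":-22.5,"rx":0,"ry":0,"rz":0,"fingers":0.3},{"dx":7.8,"dy":0.8,"dz":-26,"rx":0,"ry":0,"rz":0,"fingers":0.3}]}}

```text
time_s: 20.48
tool_pos: [482.9, 229.8, 330.9]
tcp_rot: [[1.0, 0.0, -0.001], [0.0, -1.0, -0.0], [-0.001, 0.0, -1.0]]
wrist_force: [1.1, -0.2, 0.5]
finger_gap: 0.7
gripper_force: 0.0
```

{"method": "send_rows", "body": {"commands": [{"dx":0,"dy":0,"dz":0,"rx":0,"ry":0,"rz":-6,"fingers":0.3},{"dx":0,"dy":0,"dz":0,"rx":0,"ry":0,"rz":-13,"fingers":0.3},{"dx":0,"dy":0,"dz":0,"rx":0,"ry":0,"rz":-20,"fingers":0.3},{"dx":0,"dy":0,"dz":0,"rx":0,"ry":0,"rz":-27,"fingers":0.3},{"dx":0,"dy":0,"dz":0,"rx":0,"ry":0,"rz":-34,"fingers":0.3},{"dx":0,"dy":0,"dz":0,"rx":0,"ry":0,"rz":-41,"fingers":0.3},{"dx":0,"dy":0,"dz":0,"rx":0,"ry":0,"rz":-48,"fingers":0.3},{"dx":0,"dy":0,"dz":0,"rx":0,"ry":0,"rz":-55,"fingers":0.3}]}}

```text
time_s: 21.15
tool_pos: [482.0, 230.0, 330.2]
tcp_rot: [[0.569, 0.823, -0.0], [0.823, -0.569, -0.0], [-0.0, -0.0, -1.0]]
wrist_force: [0.8, 0.8, -0.7]
finger_gap: 0.699
gripper_force: 0.0
```

{"method": "send_rows", "body": {"commands": [{"dx":0,"dy":0,"dz":0,"rx":0,"ry":0,"rz":-7,"fingers":0.3},{"dx":0,"dy":0,"dz":0,"rx":0,"ry":0,"rz":-14,"fingers":0.3},{"dx":0,"dy":0,"dz":0,"rx":0,"ry":0,"rz":-21,"fingers":0.3},{"dx":0,"dy":0,"dz":0,"rx":0,"ry":0,"rz":-28,"fingers":0.3},{"dx":0,"dy":0,"dz":0,"rx":0,"ry":0,"rz":-33,"fingers":0.3},{"dx":0,"dy":0,"dz":0,"rx":0,"ry":0,"rz":-35,"fingers":0.3},{"dx":0,"dy":0,"dz":0,"rx":0,"ry":0,"rz":-35,"fingers":0.3},{"dx":0,"dy":0,"dz":0,"rx":0,"ry":0,"rz":-35,"fingers":0.3}]}}

```text
time_s: 21.82
tool_pos: [482.0, 230.0, 330.2]
tcp_rot: [[0.001, 1.0, -0.0], [1.0, -0.001, -0.0], [-0.0, -0.0, -1.0]]
wrist_force: [0.1, -0.6, -0.6]
finger_gap: 0.702
gripper_force: 0.0
```

```bash
python3 shot.py 7 wrist,scene,side; python3 - <<'E'
import cv2,numpy as np
w=cv2.imread('pics/wrist7.png');s=cv2.imread('pics/side7.png');c=cv2.imread('pics/scene7.png')
A=cv2.resize(w[0:300,120:640],(520,300));A=cv2.resize(w[30:270,160:560],(500,300),interpolation=cv2.INTER_CUBIC)
C=cv2.resize(s[170:290,205:325],(300,300),interpolation=cv2.INTER_CUBIC)
B=cv2.resize(s[320:480,280:480],(400,300)if 0 else (400,300),interpolation=cv2.INTER_CUBIC)
D=cv2.resize(c[175:265,320:470],(400,300)if 0 else (400,300),interpolation=cv2.INTER_CUBIC)
cv2.imwrite('pics/m7.png',np.vstack([np.hstack([A,C]),np.hstack([B,D])]))
E
```

```text
21.8167 [482.  230.  330.2] [[0.001, 1.0, -0.0], [1.0, -0.001, -0.0], [-0.0, -0.0, -1.0]] 0.56 [ 0.1 -0.6 -0.6]
```

View pics/m7.png

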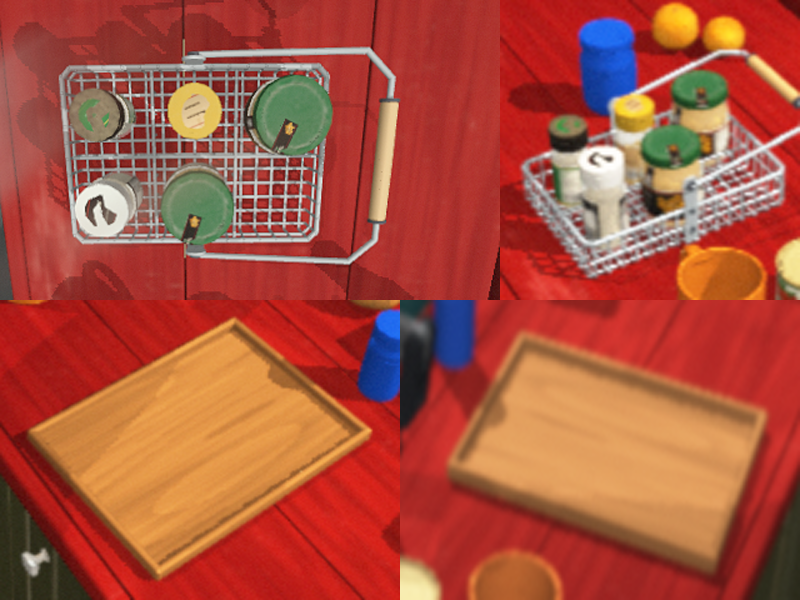

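The montage shows all five goods upright in the carrier. Overhead tops: spice_in (97,115), yellow (194,110), jar_out (292,115), white (100,208), jar_in (197,207). It also gives better tray corners.

```bash
python3 - <<'E'
import io,contextlib
with contextlib.redirect_stdout(io.StringIO()):
    from fit import *
d7=L(7);W7=(d7["wrist"],d7["obs"]);f=lambda u,v:np.array([160+u/1.25,30+v/1.25])/.8
m=[(W7,{'+y':[f(80,66),f(310,67)],'-y':[f(90,242),f(300,240)],'-x':[f(62,85),f(74,225)],'+x':[f(329,85),f(319,225)]})]
r=least_squares(lambda p:res(p,m),[482,277,0]);print("carrier",r.x[:2].round(1),np.degrees(r.x[2]).round(2),r.fun.round(1))
for n,p,z in[("spice_in",(97,115),104+5),("yellow",(194,110),105),("jar_out",(292,115),105),("white",(100,208),114),("jar_in",(197,207),105),("grip",(384.5,160),106)]:
    print(n,onplane(W7[0],f(*p)*.8,z,W7[1]).round(1))
O=[(S,0,np.array([(365,185.5),(457.6,208.6),(438.5,251.8),(338.8,224.5)]),[0,1,2,3]),(D,0,np.array([(465.5,386),(359,454),(294,386.5),(397.5,330)]),[0,1,2,3]),(*W0,np.array([w(90,432),w(390,410)]),[2,3])]
def tr(p,O=O):
    q=np.c_[c@Rz(p[2]).T+p[:2],[18]*4];return np.concatenate([(proj(m,q[i],o)-u).ravel() for m,o,u,i in O])
for o in(O,O[:1],O[1:2],O[2:],O[1:]):
    r=least_squares(lambda p:tr(p,o),[450,-265,0]);print("tray",r.x[:2].round(1),np.degrees(r.x[2]).round(2),r.fun.round(1))
E
```

```text
carrier [482.7 277.4] 0.12 [ 0.4  1.8 -0.8 -1.9  0.7  1.1 -1.2 -0.6]
spice_in [405.6 315.1]
yellow [481.1 318.5]
jar_out [558.1 315. ]
white [404.5 242.8]
jar_in [483.4 241.8]
grip [635.5 280.7]
tray [ 458.7 -256.4] 4.35 [-2.8 -1.4 -2.3 -0.4 -2.5  1.4 -4.5 -0.2  0.2  0.   0.2  8.8 -1.1  0.2
 -1.1 -4.2 -2.6 -2.1  0.6  1.9]
tray [ 451.2 -260.7] 4.61 [-0.2 -1.3  0.5 -0.6  1.   1.2 -1.3 -0.1]
tray [ 462.3 -253.3] 3.43 [ 0.7 -0.7 -0.7  6.1 -0.3 -2.8  0.5 -5.4]
tray [ 461.7 -256.6] 5.56 [-1.1  0.4  1.  -0.1]
tray [ 460.8 -255.2] 4.55 [ 0.5 -1.1  1.1  7.8 -0.5 -0.5 -1.  -4.9 -1.3 -2.5  2.1  0.7]
```

{"method": "send_rows", "body": {"commands": [{"dx":-2.5,"dy":0,"dz":0,"rx":0,"ry":0,"rz":0,"fingers":0.3},{"dx":-6.5,"dy":0,"dz":0,"rx":0,"ry":0,"rz":0,"fingers":0.3},{"dx":-10.5,"dy":0,"dz":0,"rx":0,"ry":0,"rz":0,"fingers":0.3},{"dx":-14.5,"dy":0,"dz":0,"rx":0,"ry":0,"rz":0,"fingers":0.3},{"dx":-18.5,"dy":0,"dz":0,"rx":0,"ry":0,"rz":0,"fingers":0.3},{"dx":-22.5,"dy":0,"dz":0,"rx":0,"ry":0,"rz":0,"fingers":0.3},{"dx":-26.5,"dy":0,"dz":0,"rx":0,"ry":0,"rz":0,"fingers":0.3},{"dx":-30.5,"dy":0,"dz":0,"rx":0,"ry":0,"rz":0,"fingers":0.3}]}}

```text
time_s: 22.63
tool_pos: [481.6, -76.8, 330.6]
tcp_rot: [[0.001, 1.0, 0.001], [1.0, -0.001, -0.0], [-0.0, 0.001, -1.0]]
wrist_force: [1.0, 1.1, 0.4]
finger_gap: 0.701
gripper_force: 0.0
```

{"method": "send_rows", "body": {"commands": [{"dx":-4,"dy":-0.3,"dz":0,"rx":0,"ry":0,"rz":0,"fingers":0.3},{"dx":-8,"dy":-0.6,"dz":0,"rx":0,"ry":0,"rz":0,"fingers":0.3},{"dx":-12,"dy":-1,"dz":0,"rx":0,"ry":0,"rz":0,"fingers":0.3},{"dx":-16,"dy":-1.5,"dz":0,"rx":0,"ry":0,"rz":0,"fingers":0.3},{"dx":-20,"dy":-2,"dz":0,"rx":0,"ry":0,"rz":0,"fingers":0.3},{"dx":-23.5,"dy":-2.2,"dz":0,"rx":0,"ry":0,"rz":0,"fingers":0.3},{"dx":-23.5,"dy":-2.2,"dz":0,"rx":0,"ry":0,"rz":0,"fingers":0.3},{"dx":-23.5,"dy":-2.2,"dz":0,"rx":0,"ry":0,"rz":0,"fingers":0.3}]}}

```text
time_s: 23.3
tool_pos: [459.3, -311.7, 329.6]
tcp_rot: [[0.004, 1.0, -0.001], [1.0, -0.004, 0.001], [0.001, -0.001, -1.0]]
wrist_force: [-0.1, 0.8, 0.4]
finger_gap: 0.699
gripper_force: 0.0
```

```bash
python3 shot.py 8 wrist; cat > tray2.py <<'E'
import io,contextlib
with contextlib.redirect_stdout(io.StringIO()):
    from fit import *
d8=L(8);C,o=d8["wrist"],d8["obs"]
im=cv2.GaussianBlur(C["image"],(3,3),0).astype(int);B,G,R=im[...,0],im[...,1],im[...,2]
m=((G>0.45*R)&(G<0.9*R)&(B<0.8*G)&(R>50)).astype(np.uint8);m=cv2.morphologyEx(m,cv2.MORPH_OPEN,np.ones((3,3)))
n,l,st,ce=cv2.connectedComponentsWithStats(m);i=1+st[1:,4].argmax();mm=(l==i).astype(np.uint8)
cn=max(cv2.findContours(mm,0,cv2.CHAIN_APPROX_NONE)[0],key=cv2.contourArea);h=cv2.convexHull(cn)
print(st[i],cv2.approxPolyDP(h,6,True)[:,0].tolist())
q0=[460,-256,.07];P=cn[:,0].astype(float)
def lines(p):
    q=np.c_[c@Rz(p[2]).T+p[:2],[18]*4];return proj(C,q,o)
def r_(p,sel):
    q=lines(p);out=[]
    for k,pts in sel.items():
        t=q[(k+1)%4]-q[k];nn=np.array([-t[1],t[0]])/np.linalg.norm(t);out.append((pts-q[k])@nn)
    return np.concatenate(out)
p=np.array(q0)
for tol in(25,12,6,4):
    q=lines(p);sel={}
    for k in range(4):
        t=q[(k+1)%4]-q[k];Ln=np.linalg.norm(t);t/=Ln;nn=np.array([-t[1],t[0]]);v=P-q[k];s=v@t;dd=v@nn
        e=(s>.08*Ln)&(s<.92*Ln)&(abs(dd)<tol);sel[k]=P[e]
    p=least_squares(lambda p:r_(p,sel),p,loss="soft_l1").x
print(p[:2].round(1),np.degrees(p[2]).round(2),{k:(len(v),r_(p,{k:v}).mean().round(2),r_(p,{k:v}).std().round(2)) for k,v in sel.items()},lines(p).round(0).tolist())
E
python3 tray2.py
```

```text
23.3 [ 459.3 -311.7  329.6] [[0.004, 1.0, -0.001], [1.0, -0.004, 0.001], [0.001, -0.001, -1.0]] 2.81 [-0.1  0.8  0.4]
[  185    50   247   191 40955] [[431, 51], [427, 225], [213, 240], [187, 69], [261, 56]]
[ 456.1 -259.1] 3.88 {0: (183, np.float64(0.05), np.float64(0.34)), 1: (144, np.float64(0.54), np.float64(0.36)), 2: (199, np.float64(-0.09), np.float64(0.89)), 3: (148, np.float64(0.5), np.float64(0.35))} [[429.0, 225.0], [212.0, 240.0], [184.0, 68.0], [432.0, 49.0]]
```

{"method": "send_rows", "body": {"commands": [{"dx":2.5,"dy":0.7,"dz":0,"rx":0,"ry":0,"rz":0,"fingers":0.55},{"dx":6.2,"dy":1.8,"dz":0,"rx":0,"ry":0,"rz":0,"fingers":0.55},{"dx":9.9,"dy":2.9,"dz":0,"rx":0,"ry":0,"rz":0,"fingers":0.55},{"dx":13.6,"dy":4,"dz":0,"rx":0,"ry":0,"rz":0,"fingers":0.55},{"dx":17.4,"dy":5.1,"dz":0,"rx":0,"ry":0,"rz":0,"fingers":0.55},{"dx":21.2,"dy":6.2,"dz":0,"rx":0,"ry":0,"rz":0,"fingers":0.55},{"dx":25,"dy":7.4,"dz":0,"rx":0,"ry":0,"rz":0,"fingers":0.55},{"dx":28.7,"dy":8.5,"dz":0,"rx":0,"ry":0,"rz":0,"fingers":0.55}]}}

```text
time_s: 24.02
tool_pos: [544.9, -19.2, 330.9]
tcp_rot: [[-0.002, 1.0, 0.001], [1.0, 0.002, 0.0], [0.0, 0.001, -1.0]]
wrist_force: [1.5, -0.7, 0.9]
finger_gap: 0.45
gripper_force: 0.0
```

{"method": "send_rows", "body": {"commands": [{"dx":3.8,"dy":1.1,"dz":0.4,"rx":0,"ry":0,"rz":0,"fingers":0.55},{"dx":7.6,"dy":2.2,"dz":0.8,"rx":0,"ry":0,"rz":0,"fingers":0.55},{"dx":11.4,"dy":3.4,"dz":1.2,"rx":0,"ry":0,"rz":0,"fingers":0.55},{"dx":15.2,"dy":4.5,"dz":1.6,"rx":0,"ry":0,"rz":0,"fingers":0.55},{"dx":19,"dy":5.7,"dz":2,"rx":0,"ry":0,"rz":0,"fingers":0.55},{"dx":22.8,"dy":6.8,"dz":2.4,"rx":0,"ry":0,"rz":0,"fingers":0.55},{"dx":26.5,"dy":7.9,"dz":2.8,"rx":0,"ry":0,"rz":0,"fingers":0.55},{"dx":30.1,"dy":9,"dz":3,"rx":0,"ry":0,"rz":0,"fingers":0.55}]}}

```text
time_s: 24.68
tool_pos: [633.7, 282.0, 300.1]
tcp_rot: [[-0.002, 1.0, -0.0], [1.0, 0.002, 0.0], [0.0, -0.0, -1.0]]
wrist_force: [0.7, -1.1, -0.3]
finger_gap: 0.446
gripper_force: 0.0
```

{"method": "send_rows", "body": {"commands": [{"dx":0,"dy":0,"dz":0,"rx":0,"ry":0,"rz":0,"fingers":0.55},{"dx":0,"dy":0,"dz":2,"rx":0,"ry":0,"rz":0,"fingers":0.55},{"dx":0,"dy":0,"dz":5.5,"rx":0,"ry":0,"rz":0,"fingers":0.55},{"dx":0,"dy":0,"dz":9.5,"rx":0,"ry":0,"rz":0,"fingers":0.55},{"dx":0,"dy":0,"dz":12,"rx":0,"ry":0,"rz":0,"fingers":0.55},{"dx":0,"dy":0,"dz":14,"rx":0,"ry":0,"rz":0,"fingers":0.55},{"dx":0,"dy":0,"dz":15,"rx":0,"ry":0,"rz":0,"fingers":0.55},{"dx":0,"dy":0,"dz":15,"rx":0,"ry":0,"rz":0,"fingers":0.55}]}}

```text
time_s: 25.35
tool_pos: [632.4, 278.6, 147.1]
tcp_rot: [[-0.001, 1.0, -0.005], [1.0, 0.001, -0.002], [-0.002, -0.005, -1.0]]
wrist_force: [-0.5, 0.8, -0.6]
finger_gap: 0.453
gripper_force: 0.0
```

{"method": "send_rows", "body": {"commands": [{"dx":0,"dy":0,"dz":1.5,"rx":0,"ry":0,"rz":0,"fingers":0.55},{"dx":0,"dy":0,"dz":3.5,"rx":0,"ry":0,"rz":0,"fingers":0.55},{"dx":0,"dy":0,"dz":5,"rx":0,"ry":0,"rz":0,"fingers":0.55},{"dx":0,"dy":0,"dz":6,"rx":0,"ry":0,"rz":0,"fingers":0.55},{"dx":0,"dy":0,"dz":6.3,"rx":0,"ry":0,"rz":0,"fingers":0.55},{"dx":0,"dy":0,"dz":6.3,"rx":0,"ry":0,"rz":0,"fingers":0.55},{"dx":0,"dy":0,"dz":6.3,"rx":0,"ry":0,"rz":0,"fingers":0.55}]}}

```text
time_s: 25.93
tool_pos: [635.5, 278.2, 88.1]
tcp_rot: [[0.0, 1.0, 0.001], [1.0, -0.0, 0.0], [0.0, 0.001, -1.0]]
wrist_force: [-0.5, 0.6, -0.0]
finger_gap: 0.452
gripper_force: 0.0
```

{"method": "send_rows", "body": {"commands": [{"dx":0,"dy":0,"dz":0,"rx":0,"ry":0,"rz":0,"fingers":0.7},{"dx":0,"dy":0,"dz":0,"rx":0,"ry":0,"rz":0,"fingers":0.8},{"dx":0,"dy":0,"dz":0,"rx":0,"ry":0,"rz":0,"fingers":1},{"dx":0,"dy":0,"dz":0,"rx":0,"ry":0,"rz":0,"fingers":1},{"dx":0,"dy":0,"dz":0,"rx":0,"ry":0,"rz":0,"fingers":1},{"dx":0,"dy":0,"dz":0,"rx":0,"ry":0,"rz":0,"fingers":1},{"dx":0,"dy":0,"dz":0,"rx":0,"ry":0,"rz":0,"fingers":1}], "grip_force": 60}}

```text
time_s: 26.52
tool_pos: [635.2, 278.3, 88.6]
tcp_rot: [[-0.0, 1.0, 0.001], [1.0, 0.0, 0.0], [0.0, 0.001, -1.0]]
wrist_force: [-4.1, -0.1, 5.4]
finger_gap: 0.14
gripper_force: 58.7
```

{"method": "send_rows", "body": {"commands": [{"dx":0,"dy":-0.1,"dz":-0.6,"rx":0,"ry":0,"rz":0,"fingers":1},{"dx":0,"dy":-0.4,"dz":-1.6,"rx":0,"ry":0,"rz":0,"fingers":1},{"dx":0,"dy":-0.9,"dz":-3.2,"rx":0,"ry":0,"rz":0,"fingers":1},{"dx":0,"dy":-1.6,"dz":-4.6,"rx":0,"ry":0,"rz":0,"fingers":1},{"dx":0,"dy":-2.4,"dz":-6,"rx":0,"ry":0,"rz":0,"fingers":1},{"dx":0,"dy":-3.4,"dz":-7.3,"rx":0,"ry":0,"rz":0,"fingers":1},{"dx":0,"dy":-4.5,"dz":-8.5,"rx":0,"ry":0,"rz":0,"fingers":1},{"dx":0,"dy":-5.7,"dz":-9.6,"rx":0,"ry":0,"rz":0,"fingers":1}]}}

```text
time_s: 27.18
tool_pos: [577.4, 277.6, 184.6]
tcp_rot: [[0.0, 1.0, 0.0], [1.0, -0.0, -0.0], [-0.0, 0.0, -1.0]]
wrist_force: [-2.1, -1.5, -3.9]
finger_gap: 0.14
gripper_force: 58.5
```

{"method": "send_rows", "body": {"commands": [{"dx":0,"dy":-1.3,"dz":-0.9,"rx":0,"ry":0,"rz":0,"fingers":1},{"dx":0,"dy":-2.7,"dz":-1.7,"rx":0,"ry":0,"rz":0,"fingers":1},{"dx":0,"dy":-4.2,"dz":-2.3,"rx":0,"ry":0,"rz":0,"fingers":1},{"dx":0,"dy":-5.8,"dz":-2.7,"rx":0,"ry":0,"rz":0,"fingers":1},{"dx":0,"dy":-7.1,"dz":-3,"rx":0,"ry":0,"rz":0,"fingers":1},{"dx":0,"dy":-8.2,"dz":-3.1,"rx":0,"ry":0,"rz":0,"fingers":1},{"dx":0,"dy":-9,"dz":-3.2,"rx":0,"ry":0,"rz":0,"fingers":1},{"dx":0,"dy":-9.5,"dz":-3.2,"rx":0,"ry":0,"rz":0,"fingers":1}]}}

```text
time_s: 27.85
tool_pos: [483.0, 277.6, 217.5]
tcp_rot: [[0.0, 1.0, 0.003], [1.0, -0.0, -0.0], [-0.0, 0.003, -1.0]]
wrist_force: [0.6, -6.1, 8.8]
finger_gap: 0.139
gripper_force: 59.8
```

{"method": "send_rows", "body": {"commands": [{"dx":0,"dy":0,"dz":0,"rx":0,"ry":0,"rz":0,"fingers":1},{"dx":0,"dy":0,"dz":0,"rx":0,"ry":0,"rz":0,"fingers":1},{"dx":0,"dy":0,"dz":0,"rx":0,"ry":0,"rz":0,"fingers":1}], "grip_force": 110}}

```text
time_s: 28.1
tool_pos: [483.9, 277.5, 217.6]
tcp_rot: [[0.0, 1.0, 0.003], [1.0, -0.0, -0.0], [-0.0, 0.003, -1.0]]
wrist_force: [0.5, -5.8, 8.8]
finger_gap: 0.122
gripper_force: 107.5
```

```bash
python3 shot.py 9 scene,side,wrist; python3 - <<'E'
from h import *
a=pickle.load(open("c7.pkl","rb"));b=pickle.load(open("c9.pkl","rb"))
# carrier shift: match front lower carrier patches & jars between the two
for n,bx in(("side",[(205,225,40,50),(225,218,20,40),(262,220,30,35)]),("scene",[(225,330,30,45),(300,350,40,40),(330,320,30,40)])):
    for x,y,w,h in bx:
        t=a[n]["image"][y:y+h,x:x+w];s=b[n]["image"][y-8:y+h+8,x-8:x+w+8];r=cv2.matchTemplate(s,t,cv2.TM_CCOEFF_NORMED);_,v,_,l=cv2.minMaxLoc(r);print(n,l[0]-8,l[1]-8,round(v,3))
E
```

```text
28.1 [483.9 277.5 217.6] [[0.0, 1.0, 0.003], [1.0, -0.0, -0.0], [-0.0, 0.003, -1.0]] 0.27 [ 0.5 -5.8  8.8]
side 0 0 0.99
side 0 0 0.986
side 0 0 0.936
scene 0 0 0.905
scene 0 0 0.983
scene 0 0 0.996
```

{"method": "send_rows", "body": {"commands": [{"dx":0,"dy":0,"dz":-0.3,"rx":0,"ry":0,"rz":0,"fingers":1},{"dx":0,"dy":0,"dz":-0.6,"rx":0,"ry":0,"rz":0,"fingers":1},{"dx":0,"dy":0,"dz":-0.9,"rx":0,"ry":0,"rz":0,"fingers":1},{"dx":0,"dy":0,"dz":-1.3,"rx":0,"ry":0,"rz":0,"fingers":1},{"dx":0,"dy":0,"dz":-1.8,"rx":0,"ry":0,"rz":0,"fingers":1},{"dx":0,"dy":0,"dz":-2.2,"rx":0,"ry":0,"rz":0,"fingers":1},{"dx":0,"dy":0,"dz":-2.5,"rx":0,"ry":0,"rz":0,"fingers":1},{"dx":0,"dy":0,"dz":-2.5,"rx":0,"ry":0,"rz":0,"fingers":1}]}}

```text
time_s: 28.92
tool_pos: [483.4, 278.3, 241.4]
tcp_rot: [[-0.0, 1.0, 0.001], [1.0, 0.0, 0.001], [0.001, 0.001, -1.0]]
wrist_force: [0.6, 0.4, -8.7]
finger_gap: 0.12
gripper_force: 107.3
```

```bash
cat > level.py <<'E'
import sys
from h import *
a=pickle.load(open("c7.pkl","rb"));b=pickle.load(open(f"c{sys.argv[1]}.pkl","rb"));g=np.array(eval(sys.argv[2]))
Z={"spice_in":(404.5,313,107),"yellow":(481.5,316,103),"jar_out":(559,313,103),"white":(404.5,239,112),"jar_in":(483,238,103)}
for n,X in Z.items():
    X=np.array(X,float);ob=[]
    for cm in("side","scene"):
        p=proj(a[cm],X)[0];i=p.round().astype(int);t=a[cm]["image"][i[1]-8:i[1]+9,i[0]-10:i[0]+11]
        q=proj(a[cm],X+g)[0].round().astype(int);s=b[cm]["image"][q[1]-24:q[1]+25,q[0]-26:q[0]+27]
        r=cv2.matchTemplate(s,t,cv2.TM_CCOEFF_NORMED);_,v,_,l=cv2.minMaxLoc(r)
        def sub(k):
            m=[r[l[1],l[0]+e] if k==0 else r[l[1]+e,l[0]] for e in(-1,0,1)] if 0<l[k]<r.shape[1-k]-1 else [0,1,0]
            return .5*(m[0]-m[2])/(m[0]-2*m[1]+m[2]+1e-9)
        ob.append((a[cm],0,p+(q-i)+np.array([l[0]-16+sub(0),l[1]-16+sub(1)])));sc=v if cm=="side" else (sc,v)
    x,e=tri(ob);print(n,(x-X).round(1),round(e,2),np.round(sc,2))
E
python3 shot.py 10 scene,side; python3 level.py 10 "[0,0,23]"
```

```text
28.9167 [483.4 278.3 241.4] [[-0.0, 1.0, 0.001], [1.0, 0.0, 0.001], [0.001, 0.001, -1.0]] 0.78 [ 0.6  0.4 -8.7]
spice_in [ 1.7  0.4 24.4] 0.13 [0.69 0.86]
yellow [ 2.   0.6 22.3] 0.0 [0.83 0.9 ]
jar_out [ 2.8 -0.1 20.9] 0.01 [0.5  0.98]
white [ 2.3  0.5 24.5] 0.07 [0.96 0.96]
jar_in [ 1.5  0.6 23.9] 0.07 [0.81 0.94]
```

{"method": "send_rows", "body": {"commands": [{"dx":0,"dy":0,"dz":-0.5,"rx":0,"ry":0,"rz":0,"fingers":1},{"dx":0,"dy":0,"dz":-1.7,"rx":0,"ry":0,"rz":0,"fingers":1},{"dx":0,"dy":0,"dz":-3.4,"rx":0,"ry":0,"rz":0,"fingers":1},{"dx":0,"dy":0,"dz":-5.3,"rx":0,"ry":0,"rz":0,"fingers":1},{"dx":0,"dy":0,"dz":-7.2,"rx":0,"ry":0,"rz":0,"fingers":1},{"dx":0,"dy":0,"dz":-9.1,"rx":0,"ry":0,"rz":0,"fingers":1},{"dx":0,"dy":0,"dz":-10.8,"rx":0,"ry":0,"rz":0,"fingers":1},{"dx":0,"dy":0,"dz":-12,"rx":0,"ry":0,"rz":0,"fingers":1}]}}

```text
time_s: 29.68
tool_pos: [483.4, 278.2, 363.7]
tcp_rot: [[0.0, 1.0, 0.003], [1.0, -0.0, 0.001], [0.001, 0.003, -1.0]]
wrist_force: [0.4, 0.1, -9.3]
finger_gap: 0.123
gripper_force: 107.9
```

{"method": "send_rows", "body": {"commands": [{"dx":-0.3,"dy":0,"dz":0,"rx":0,"ry":0,"rz":0,"fingers":1},{"dx":-1,"dy":-0.1,"dz":0,"rx":0,"ry":0,"rz":0,"fingers":1},{"dx":-2.1,"dy":-0.1,"dz":0,"rx":0,"ry":0,"rz":0,"fingers":1},{"dx":-3.6,"dy":-0.2,"dz":0,"rx":0,"ry":0,"rz":0,"fingers":1},{"dx":-5.5,"dy":-0.3,"dz":0,"rx":0,"ry":0,"rz":0,"fingers":1},{"dx":-7.7,"dy":-0.4,"dz":0,"rx":0,"ry":0,"rz":0,"fingers":1},{"dx":-9.9,"dy":-0.5,"dz":0,"rx":0,"ry":0,"rz":0,"fingers":1},{"dx":-12.1,"dy":-0.6,"dz":0,"rx":0,"ry":0,"rz":0,"fingers":1}]}}

```text
time_s: 30.35
tool_pos: [476.0, 154.9, 358.4]
tcp_rot: [[0.0, 1.0, -0.003], [1.0, -0.0, -0.001], [-0.001, -0.003, -1.0]]
wrist_force: [-0.1, -1.2, -9.6]
finger_gap: 0.125
gripper_force: 108.0
```

{"method": "send_rows", "body": {"commands": [{"dx":-2.2,"dy":-0.1,"dz":0,"rx":0,"ry":0,"rz":0,"fingers":1},{"dx":-4.4,"dy":-0.2,"dz":0,"rx":0,"ry":0,"rz":0,"fingers":1},{"dx":-6.6,"dy":-0.3,"dz":0,"rx":0,"ry":0,"rz":0,"fingers":1},{"dx":-8.8,"dy":-0.4,"dz":0,"rx":0,"ry":0,"rz":0,"fingers":1},{"dx":-11,"dy":-0.5,"dz":0,"rx":0,"ry":0,"rz":0,"fingers":1},{"dx":-13.2,"dy":-0.6,"dz":0,"rx":0,"ry":0,"rz":0,"fingers":1},{"dx":-15.4,"dy":-0.7,"dz":0,"rx":0,"ry":0,"rz":0,"fingers":1},{"dx":-17.6,"dy":-0.8,"dz":0,"rx":0,"ry":0,"rz":0,"fingers":1}]}}

```text
time_s: 31.02
tool_pos: [467.6, -20.8, 358.6]
tcp_rot: [[0.001, 1.0, -0.003], [1.0, -0.001, -0.0], [-0.0, -0.003, -1.0]]
wrist_force: [0.6, -1.0, -9.6]
finger_gap: 0.122
gripper_force: 108.0
```

{"method": "send_rows", "body": {"commands": [{"dx":-2.2,"dy":-0.1,"dz":0,"rx":0,"ry":0,"rz":0,"fingers":1},{"dx":-4.4,"dy":-0.2,"dz":0,"rx":0,"ry":0,"rz":0,"fingers":1},{"dx":-6.6,"dy":-0.3,"dz":0,"rx":0,"ry":0,"rz":0,"fingers":1},{"dx":-8.8,"dy":-0.4,"dz":0,"rx":0,"ry":0,"rz":0,"fingers":1},{"dx":-11,"dy":-0.5,"dz":0,"rx":0,"ry":0,"rz":0,"fingers":1},{"dx":-13,"dy":-0.6,"dz":0,"rx":0,"ry":0,"rz":0,"fingers":1},{"dx":-14.8,"dy":-0.7,"dz":0,"rx":0,"ry":0,"rz":0,"fingers":1},{"dx":-16.4,"dy":-0.8,"dz":0,"rx":0,"ry":0,"rz":0,"fingers":1}]}}

```text
time_s: 31.68
tool_pos: [459.4, -184.8, 358.4]
tcp_rot: [[0.001, 1.0, -0.003], [1.0, -0.001, 0.001], [0.001, -0.003, -1.0]]
wrist_force: [0.7, 0.4, -10.4]
finger_gap: 0.122
gripper_force: 108.0
```

{"method": "send_rows", "body": {"commands": [{"dx":-1.5,"dy":-0.1,"dz":0,"rx":0,"ry":0,"rz":0,"fingers":1},{"dx":-2.8,"dy":-0.2,"dz":0,"rx":0,"ry":0,"rz":0,"fingers":1},{"dx":-4,"dy":-0.3,"dz":0,"rx":0,"ry":0,"rz":0,"fingers":1},{"dx":-5,"dy":-0.4,"dz":0,"rx":0,"ry":0,"rz":0,"fingers":1},{"dx":-5.9,"dy":-0.4,"dz":0,"rx":0,"ry":0,"rz":0,"fingers":1},{"dx":-6.6,"dy":-0.4,"dz":0,"rx":0,"ry":0,"rz":0,"fingers":1},{"dx":-7.1,"dy":-0.4,"dz":0,"rx":0,"ry":0,"rz":0,"fingers":1},{"dx":-7.5,"dy":-0.4,"dz":0,"rx":0,"ry":0,"rz":0,"fingers":1}]}}

```text
time_s: 32.35
tool_pos: [457.1, -258.4, 360.2]
tcp_rot: [[-0.0, 1.0, -0.0], [1.0, 0.0, 0.0], [0.0, -0.0, -1.0]]
wrist_force: [-0.2, -0.6, -9.6]
finger_gap: 0.121
gripper_force: 108.1
```

{"method": "send_rows", "body": {"commands": [{"dx":0,"dy":0,"dz":0,"rx":0,"ry":0,"rz":-0.3,"fingers":1},{"dx":0,"dy":0,"dz":0,"rx":0,"ry":0,"rz":-0.8,"fingers":1},{"dx":0,"dy":0,"dz":0,"rx":0,"ry":0,"rz":-1.4,"fingers":1},{"dx":0,"dy":0,"dz":0,"rx":0,"ry":0,"rz":-2,"fingers":1},{"dx":0,"dy":0,"dz":0,"rx":0,"ry":0,"rz":-2.6,"fingers":1},{"dx":0,"dy":0,"dz":0,"rx":0,"ry":0,"rz":-3.2,"fingers":1},{"dx":0,"dy":0,"dz":0,"rx":0,"ry":0,"rz":-3.6,"fingers":1},{"dx":0,"dy":0,"dz":0,"rx":0,"ry":0,"rz":-3.8,"fingers":1}]}}

```text
time_s: 33.02
tool_pos: [457.0, -257.9, 360.4]
tcp_rot: [[-0.067, 0.998, 0.0], [0.998, 0.067, -0.0], [-0.0, 0.0, -1.0]]
wrist_force: [-0.1, 0.6, -9.8]
finger_gap: 0.123
gripper_force: 108.0
```

```bash
python3 shot.py 11 scene,side,wrist; python3 level.py 11 "[-26,-536,144]"
```

```text
33.0167 [ 457.  -257.9  360.4] [[-0.067, 0.998, 0.0], [0.998, 0.067, -0.0], [-0.0, 0.0, -1.0]] 1.86 [-0.1  0.6 -9.8]
spice_in [ -30.9 -538.7  156.8] 0.01 [0.45 0.56]
yellow [  -3.5 -534.9  163.8] 4.43 [0.33 0.63]
jar_out [ -52.7 -554.6  174.8] 1.93 [0.39 0.31]
white [ -32.9 -517.1  146.3] 1.53 [0.54 0.37]
jar_in [   6.6 -512.7  113.1] 0.63 [0.43 0.25]
```

{"method": "send_rows", "body": {"commands": [{"dx":0,"dy":0,"dz":0.5,"rx":0,"ry":0,"rz":0,"fingers":1},{"dx":0,"dy":0,"dz":1.7,"rx":0,"ry":0,"rz":0,"fingers":1},{"dx":0,"dy":0,"dz":3.4,"rx":0,"ry":0,"rz":0,"fingers":1},{"dx":0,"dy":0,"dz":5.3,"rx":0,"ry":0,"rz":0,"fingers":1},{"dx":0,"dy":0,"dz":7,"rx":0,"ry":0,"rz":0,"fingers":1},{"dx":0,"dy":0,"dz":8.4,"rx":0,"ry":0,"rz":0,"fingers":1},{"dx":0,"dy":0,"dz":9.4,"rx":0,"ry":0,"rz":0,"fingers":1},{"dx":0,"dy":0,"dz":10,"rx":0,"ry":0,"rz":0,"fingers":1}]}}

```text
time_s: 33.83
tool_pos: [456.1, -257.4, 257.6]
tcp_rot: [[-0.066, 0.998, -0.003], [0.998, 0.066, 0.002], [0.002, -0.003, -1.0]]
wrist_force: [-0.7, -0.2, -10.3]
finger_gap: 0.125
gripper_force: 108.1
```

{"method": "send_rows", "body": {"commands": [{"dx":0,"dy":0,"dz":0,"rx":0,"ry":0,"rz":0,"fingers":1},{"dx":0,"dy":0,"dz":0,"rx":0,"ry":0,"rz":0,"fingers":1},{"dx":0,"dy":0,"dz":0,"rx":0,"ry":0,"rz":0,"fingers":1},{"dx":0,"dy":0,"dz":0,"rx":0,"ry":0,"rz":0,"fingers":1}]}}

```text
time_s: 34.17
tool_pos: [457.6, -258.4, 261.6]
tcp_rot: [[-0.066, 0.998, 0.002], [0.998, 0.066, -0.001], [-0.001, 0.002, -1.0]]
wrist_force: [0.3, -0.3, -9.6]
finger_gap: 0.12
gripper_force: 107.9
```

```bash
python3 shot.py 12 scene,side,wrist; python3 - <<'E'
from h import *
# compare side/scene pictures with the tray empty: rows of the lowest changed pixels along the carrier = underside outline
a=pickle.load(open("c7.pkl","rb"));b=pickle.load(open("c12.pkl","rb"))
t=np.radians(3.8);R=np.array([[np.cos(t),-np.sin(t)],[np.sin(t),np.cos(t)]])
for cm in("side","scene"):
    d=cv2.absdiff(a[cm]["image"],b[cm]["image"]).max(2)>30
    # wall top rim corners and underside corners predicted for level carrier at z=44
    for z in(44,94):
        q=np.c_[np.array([(120,-81),(-120,-81),(-120,81),(120,81)])@R.T+[456.2,-258.7],[z]*4];print(cm,z,proj(a[cm],q).round(0).astype(int).tolist())
    m=cv2.morphologyEx(d.astype(np.uint8),cv2.MORPH_OPEN,np.ones((2,2)))
    y,x=np.where(m);print({int(k):int(y[x==k].max()) for k in range(290,480,15) if (x==k).any()})
E
```

```text
34.1667 [ 457.6 -258.4  261.6] [[-0.066, 0.998, 0.002], [0.998, 0.066, -0.001], [-0.001, 0.002, -1.0]] 0.13 [ 0.3 -0.3 -9.6]
side 44 [[451, 378], [361, 440], [310, 382], [398, 331]]
side 94 [[455, 362], [363, 424], [310, 366], [400, 315]]
{290: 415, 305: 435, 320: 445, 335: 437, 350: 438, 365: 437, 380: 424, 395: 415, 410: 409, 425: 396, 440: 384, 455: 144}
scene 44 [[369, 183], [447, 204], [431, 237], [347, 214]]
scene 94 [[370, 169], [450, 189], [434, 223], [348, 199]]
{290: 407, 305: 409, 320: 415, 335: 428, 350: 401, 365: 230, 380: 254, 395: 258, 410: 271, 425: 291, 440: 282, 455: 252, 470: 342}
```

The side picture's lower outline matches a level carrier at the predicted place: 437 at x=365 and 384 at x=440. Lower it now.

{"method": "send_rows", "body": {"commands": [{"dx":0,"dy":0,"dz":0.4,"rx":0,"ry":0,"rz":0,"fingers":1},{"dx":0,"dy":0,"dz":1.1,"rx":0,"ry":0,"rz":0,"fingers":1},{"dx":0,"dy":0,"dz":1.8,"rx":0,"ry":0,"rz":0,"fingers":1},{"dx":0,"dy":0,"dz":2.3,"rx":0,"ry":0,"rz":0,"fingers":1},{"dx":0,"dy":0,"dz":2.7,"rx":0,"ry":0,"rz":0,"fingers":1},{"dx":0,"dy":0,"dz":3,"rx":0,"ry":0,"rz":0,"fingers":1},{"dx":0,"dy":0,"dz":3.2,"rx":0,"ry":0,"rz":0,"fingers":1},{"dx":0,"dy":0,"dz":3.3,"rx":0,"ry":0,"rz":0,"fingers":1}]}}

```text
time_s: 34.98
tool_pos: [456.9, -257.9, 226.9]
tcp_rot: [[-0.066, 0.998, -0.0], [0.998, 0.066, 0.0], [0.0, -0.0, -1.0]]
wrist_force: [0.5, -0.0, -10.3]
finger_gap: 0.123
gripper_force: 107.9
```

{"method": "send_rows", "body": {"commands": [{"dx":0,"dy":0,"dz":0.1,"rx":0,"ry":0,"rz":0,"fingers":1},{"dx":0,"dy":0,"dz":0.2,"rx":0,"ry":0,"rz":0,"fingers":1},{"dx":0,"dy":0,"dz":0.3,"rx":0,"ry":0,"rz":0,"fingers":1},{"dx":0,"dy":0,"dz":0.3,"rx":0,"ry":0,"rz":0,"fingers":1}]}}

```text
time_s: 35.32
tool_pos: [457.0, -258.0, 224.3]
tcp_rot: [[-0.066, 0.998, 0.0], [0.998, 0.066, -0.0], [-0.0, 0.0, -1.0]]
wrist_force: [-0.4, -0.1, -10.3]
finger_gap: 0.129
gripper_force: 107.9
```

{"method": "send_rows", "body": {"commands": [{"dx":0,"dy":0,"dz":0.1,"rx":0,"ry":0,"rz":0,"fingers":1},{"dx":0,"dy":0,"dz":0.1,"rx":0,"ry":0,"rz":0,"fingers":1},{"dx":0,"dy":0,"dz":0.2,"rx":0,"ry":0,"rz":0,"fingers":1},{"dx":0,"dy":0,"dz":0.2,"rx":0,"ry":0,"rz":0,"fingers":1},{"dx":0,"dy":0,"dz":0.2,"rx":0,"ry":0,"rz":0,"fingers":1}]}}

```text
time_s: 35.73
tool_pos: [457.7, -258.6, 223.8]
tcp_rot: [[-0.066, 0.998, 0.002], [0.998, 0.066, -0.002], [-0.002, 0.002, -1.0]]
wrist_force: [-0.1, -2.4, 1.8]
finger_gap: 0.121
gripper_force: 109.5
```

{"method": "send_rows", "body": {"commands": [{"dx":0,"dy":0,"dz":0.1,"rx":0,"ry":0,"rz":0,"fingers":1},{"dx":0,"dy":0,"dz":0.1,"rx":0,"ry":0,"rz":0,"fingers":1},{"dx":0,"dy":0,"dz":0.1,"rx":0,"ry":0,"rz":0,"fingers":1},{"dx":0,"dy":0,"dz":0.1,"rx":0,"ry":0,"rz":0,"fingers":1}]}}

```text
time_s: 36.07
tool_pos: [458.2, -258.7, 223.6]
tcp_rot: [[-0.066, 0.998, 0.004], [0.998, 0.066, -0.002], [-0.002, 0.003, -1.0]]
wrist_force: [0.7, -0.3, 7.0]
finger_gap: 0.123
gripper_force: 110.2
```

{"method": "send_rows", "body": {"commands": [{"dx":0,"dy":0,"dz":-0.2,"rx":0,"ry":0,"rz":0,"fingers":1},{"dx":0,"dy":0,"dz":-0.2,"rx":0,"ry":0,"rz":0,"fingers":1},{"dx":0,"dy":0,"dz":-0.2,"rx":0,"ry":0,"rz":0,"fingers":0.75},{"dx":0,"dy":0,"dz":-0.2,"rx":0,"ry":0,"rz":0,"fingers":0.65},{"dx":0,"dy":0,"dz":-0.2,"rx":0,"ry":0,"rz":0,"fingers":0.55},{"dx":0,"dy":0,"dz":-0.2,"rx":0,"ry":0,"rz":0,"fingers":0.5},{"dx":0,"dy":0,"dz":-0.2,"rx":0,"ry":0,"rz":0,"fingers":0.5}]}}

```text
time_s: 36.65
tool_pos: [457.0, -257.9, 223.2]
tcp_rot: [[-0.066, 0.998, -0.0], [0.998, 0.066, 0.0], [0.0, -0.0, -1.0]]
wrist_force: [0.2, -0.2, -0.1]
finger_gap: 0.499
gripper_force: 0.0
```

{"method": "send_rows", "body": {"commands": [{"dx":0,"dy":0,"dz":-1,"rx":0,"ry":0,"rz":0,"fingers":0.5},{"dx":0,"dy":0,"dz":-2.5,"rx":0,"ry":0,"rz":0,"fingers":0.5},{"dx":0,"dy":0,"dz":-4.5,"rx":0,"ry":0,"rz":0,"fingers":0.5},{"dx":0,"dy":0,"dz":-7,"rx":0,"ry":0,"rz":0,"fingers":0.5},{"dx":0,"dy":0,"dz":-10,"rx":0,"ry":0,"rz":0,"fingers":0.5},{"dx":0,"dy":0,"dz":-13,"rx":0,"ry":0,"rz":0,"fingers":0.5},{"dx":0,"dy":0,"dz":-15,"rx":0,"ry":0,"rz":0,"fingers":0.5},{"dx":0,"dy":0,"dz":-15,"rx":0,"ry":0,"rz":0,"fingers":0.5}]}}

```text
time_s: 37.32
tool_pos: [458.3, -258.8, 380.2]
tcp_rot: [[-0.066, 0.998, 0.008], [0.998, 0.066, -0.005], [-0.006, 0.007, -1.0]]
wrist_force: [-0.2, 0.2, 0.6]
finger_gap: 0.504
gripper_force: 0.0
```

{"method": "send_rows", "body": {"commands": [{"dx":0,"dy":0,"dz":0,"rx":0,"ry":0,"rz":0,"fingers":0.5},{"dx":0,"dy":0,"dz":0,"rx":0,"ry":0,"rz":0,"fingers":0.5},{"dx":0,"dy":0,"dz":0,"rx":0,"ry":0,"rz":0,"fingers":0.5},{"dx":0,"dy":0,"dz":0,"rx":0,"ry":0,"rz":0,"fingers":0.5},{"dx":0,"dy":0,"dz":0,"rx":0,"ry":0,"rz":0,"fingers":0.5},{"dx":0,"dy":0,"dz":0,"rx":0,"ry":0,"rz":0,"fingers":0.5},{"dx":0,"dy":0,"dz":0,"rx":0,"ry":0,"rz":0,"fingers":0.5},{"dx":0,"dy":0,"dz":0,"rx":0,"ry":0,"rz":0,"fingers":0.5}]}}

```text
time_s: 37.98
tool_pos: [457.0, -257.9, 373.1]
tcp_rot: [[-0.066, 0.998, -0.0], [0.998, 0.066, 0.0], [0.0, -0.0, -1.0]]
wrist_force: [0.3, 0.6, -0.9]
finger_gap: 0.499
gripper_force: 0.0
```

```bash
python3 shot.py 13 scene,side,wrist; python3 - <<'E'
from h import *
a=pickle.load(open("c7.pkl","rb"));b=pickle.load(open("c13.pkl","rb"))
t=np.radians(3.9);R=np.array([[np.cos(t),-np.sin(t)],[np.sin(t),np.cos(t)]])
S=b["side"]["image"].astype(int);hsv=cv2.cvtColor(b["side"]["image"],cv2.COLOR_BGR2HSV)
# tops: predicted vs local colour blobs
for n,(x,y,z),lo,hi in[("yellow",(0,39,111),(20,120,90),(35,255,255)),("jar_out",(78,39,108),(60,80,30),(90,255,255)),("jar_in",(0,-39,108),(60,80,30),(90,255,255)),("white",(-78,-39,118),(0,0,150),(180,60,255))]:
    X=np.r_[R@[x,y]+[456.3,-258.9],z]
    for cm in("side","scene"):
        h=cv2.cvtColor(b[cm]["image"],cv2.COLOR_BGR2HSV);p=proj(b[cm],X)[0];m=cv2.inRange(h,lo,hi);w=22
        i=p.round().astype(int);s=m[i[1]-w:i[1]+w,i[0]-w:i[0]+w];k,l,st,ce=cv2.connectedComponentsWithStats(s)
        print(n,cm,p.round(0),[(int(q[4]),(c-w).round(0).tolist(),q[2:4].tolist()) for q,c in zip(st[1:],ce[1:]) if q[4]>25])
# unchanged mug & tins
for cm in("side","scene"):
    for n,X in(("mug",(429,44,60)),("ttin",(538,53,40)),("flat",(649,-45,30))):
        i=proj(a[cm],X)[0].round().astype(int);t_=a[cm]["image"][i[1]-14:i[1]+14,i[0]-14:i[0]+14];s=b[cm]["image"][i[1]-20:i[1]+20,i[0]-20:i[0]+20]
        _,v,_,l=cv2.minMaxLoc(cv2.matchTemplate(s,t_,cv2.TM_CCOEFF_NORMED));print(cm,n,l[0]-6,l[1]-6,round(v,2))
E
```

```text
37.9833 [ 457.  -257.9  373.1] [[-0.066, 0.998, -0.0], [0.998, 0.066, 0.0], [0.0, -0.0, -1.0]] 0.12 [ 0.3  0.6 -0.9]
yellow side [371. 346.] [(386, [-1.0, 6.0], [22, 28])]
yellow scene [396. 197.] [(115, [2.0, 3.0], [12, 15])]
jar_out side [400. 330.] [(261, [-2.0, 4.0], [28, 21])]
jar_out scene [368. 190.] [(148, [1.0, 1.0], [20, 12])]
jar_in side [398. 373.] [(479, [-2.0, -1.0], [32, 27])]
jar_in scene [405. 182.] [(141, [-1.0, 2.0], [18, 11])]
white side [367. 389.] [(807, [-3.0, 4.0], [36, 40])]
white scene [432. 186.] [(301, [1.0, 6.0], [26, 26])]
side mug 0 0 0.99
side ttin 0 0 0.99
side flat 1 0 0.91
scene mug 0 0 1.0
scene ttin 0 0 0.99
scene flat 0 0 0.96
```

```bash
python3 -c "
from plant import robot
print(robot.close_job())"
```

```text
the job is handed in; nothing more can be done
None
```

The job is handed in at 38 s: the carrier, packed to balance with all five goods upright, was lifted by its handle and stands inside the tray's rim. The last camera check found every top it looked for in place and the mug and tins unmoved.

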